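# Free, load and dock a jammed pot carriage

## Task

The empty pot tray of the bench loader is jammed in its slideway. Take the mallet and tap the two steel lugs lightly in turn, beginning with the left one: tap each end until it binds and stands clearly ahead of the other, then change sides, and go on until the tray comes free of the tight rails (do not touch the tray with the gripper before that). Then stand the mallet back upright on its rubber mat, set every reagent pot upright in a bay of the tray (any bay, one each), and after that push the loaded tray gently along the slideway until it clicks home behind the spring plunger; leave the other things on the table alone.

Things in the scene. Friction and masses are not known exactly. Their poses are not given: they have to be found in the camera images.
- loader: Grey base plate, 6 mm thick, fixed to the table, with 28 mm high aluminium rails at both sides. Origin on the table under the middle of the tray's starting place; x points along the slideway (home direction, roughly away from the robot), y left, z up. It reaches from x = -52 to 164 mm, y = +-127 mm. End stop (24 mm high) at x = 157, plunger housing (22 mm high) at x = 139, y = 30 mm.
- carriage (a joint): Slid distance of the tray's middle along loader +x, m; 0 at the start. Up to 0.036 its guide pins run in the tight rails and bind when one end is ahead; beyond 0.039 it is free and slides with about 6 N. At 0.076 its nose meets the spring plunger (about 20 N to pass); past 0.084 the spring drives it on to the end of travel, home at 0.090, where it stays.
- cocking (a joint): Skew of the tray, rad; positive when its left end is ahead (further along loader +x); 0 at the start. About 4 N on a lug swings that end forward about the other, which stays put; at 0.04 to 0.05 either way the tray binds until the other lug is tapped. Clearly ahead means 0.02 or more. In the free part the skew is limited to 0.055 and does no harm.
- pot_tray: Aluminium tray on the loader, 50 x 206 mm. Origin at table level under its middle, x along the slide (home direction, turns with the skew), y left, z up. Floor 23 mm up; four bays in a row across y, each 44 x 47 mm inside; partitions 41 mm up. Steel lugs stand out of its front (-x) face to x = -58 mm, a push pad between them to x = -44 mm. Cheeks with pins, 10 to 24 mm high, at y = +-106 mm.
- lug_left (a point): Centre of the front (-x) striking face of the left (+y) steel lug, 23 mm above the table, at y = 82 mm of the tray. The face is 30 wide and 22 mm high (12 to 34 mm above the table). Axes as the tray's: tap along +x.
- lug_right (a point): Centre of the front striking face of the right (-y) steel lug, 23 mm above the table, at y = -82 mm of the tray. The face is 30 wide and 22 mm high (12 to 34 mm above the table). Axes as the tray's: tap along +x.
- push_pad (a point): Centre of the front face of the black push pad in the middle of the tray's front, 23.5 mm above the table; 44 mm wide, 13 to 34 mm above the table. Axes as the tray's.
- bay_1 (a point): Centre of the floor of bay 1 of the tray (1 is the leftmost, 4 the rightmost), 23 mm above the table. Front and rear walls have a 32 mm wide gap in the middle of each bay, down to 33 mm above the table, for fingers that close along the tray's x; beside it they and the partitions reach 41 mm above the table.
- bay_2 (a point): Centre of the floor of bay 2 of the tray (1 is the leftmost, 4 the rightmost), 23 mm above the table. Front and rear walls have a 32 mm wide gap in the middle of each bay, down to 33 mm above the table, for fingers that close along the tray's x; beside it they and the partitions reach 41 mm above the table.
- bay_3 (a point): Centre of the floor of bay 3 of the tray (1 is the leftmost, 4 the rightmost), 23 mm above the table. Front and rear walls have a 32 mm wide gap in the middle of each bay, down to 33 mm above the table, for fingers that close along the tray's x; beside it they and the partitions reach 41 mm above the table.
- bay_4 (a point): Centre of the floor of bay 4 of the tray (1 is the leftmost, 4 the rightmost), 23 mm above the table. Front and rear walls have a 32 mm wide gap in the middle of each bay, down to 33 mm above the table, for fingers that close along the tray's x; beside it they and the partitions reach 41 mm above the table.
- mallet_grip (a point): Point on the handle's axis, 85 mm above the underside of the mallet's head. The mallet (about 0.2 kg) stands on its head, handle up. Head 50 mm long along its x (white striking faces at x = +-25 mm, 36 wide, 34 high), 40 mm wide, 36 mm high; square wooden handle 20 x 20 mm, sides along x and y, from the head up to 122 mm. z points up the handle.
- mallet: The same mallet; origin at the centre of the underside of its head (the end on which it stands), axes as described for mallet_grip.
- mat_top (a point): Centre of the top of the fixed black rubber mat (110 x 110 x 3 mm) on which the mallet stands at the start, with its underside 3 mm above the table.
- pot_1_mid (a point): Centre (half-way up, 21 mm) of a squat white reagent pot, 36 mm in diameter (straight side up to 30 mm) with a grey screw lid, 33 mm in diameter, on top; 42 mm high in all, about 60 g; stands on the table; z points up to the lid. Two to four of the four pots are there.
- pot_2_mid (a point): Centre (half-way up, 21 mm) of a squat white reagent pot, 36 mm in diameter (straight side up to 30 mm) with a grey screw lid, 33 mm in diameter, on top; 42 mm high in all, about 60 g; stands on the table; z points up to the lid. Two to four of the four pots are there.
- pot_3_mid (a point): Centre (half-way up, 21 mm) of a squat white reagent pot, 36 mm in diameter (straight side up to 30 mm) with a grey screw lid, 33 mm in diameter, on top; 42 mm high in all, about 60 g; stands on the table; z points up to the lid. Two to four of the four pots are there.
- pot_4_mid (a point): Centre (half-way up, 21 mm) of a squat white reagent pot, 36 mm in diameter (straight side up to 30 mm) with a grey screw lid, 33 mm in diameter, on top; 42 mm high in all, about 60 g; stands on the table; z points up to the lid. Two to four of the four pots are there.
- label_roll: Roll of white labels, 60 mm in diameter, 52 mm high; bystander, leave alone.
- petri_dish: Flat red petri dish, 64 mm in diameter, 6 mm high; bystander.
- tape_dispenser: Black tape dispenser, 135 x 55 x 68 mm; bystander.
Things that resemble listed ones, but are neither listed nor needed, are in the scene too. What is shaped like the mallet but blue or purple is not meant.

How it is judged (in metres and radians):
On the way, in this order (a step that is already met when the one before it is completed fails the run):
1. the left end is tapped ahead (skew over 0.02) (value of joint cocking above 0.02 rad), for 0.05 s.
2. then the right end is tapped ahead (skew under -0.02) (value of joint cocking below -0.02 rad), for 0.05 s.
3. then the left end again (value of joint cocking above 0.02 rad), for 0.05 s.
4. then the right end again (value of joint cocking below -0.02 rad), for 0.05 s.
5. then the tray comes free of the tight rails (slid more than 0.039) (value of joint carriage above 0.039 m), for 0.1 s.
6. the mallet stands on its mat, and every pot stands in the tray, before the tray is pushed home (x of pot_1_mid in the frame of pot_tray between -0.02 and 0.02 m and y of pot_1_mid in the frame of pot_tray between -0.1 and 0.1 m and z of pot_1_mid in the frame of pot_tray between 0.039 and 0.05 m and angle between each of pot_1_mid, pot_2_mid, pot_3_mid, pot_4_mid's own z axis and vertical below 0.15 rad and x of pot_2_mid in the frame of pot_tray between -0.02 and 0.02 m and y of pot_2_mid in the frame of pot_tray between -0.1 and 0.1 m and z of pot_2_mid in the frame of pot_tray between 0.039 and 0.05 m and x of pot_3_mid in the frame of pot_tray between -0.02 and 0.02 m and y of pot_3_mid in the frame of pot_tray between -0.1 and 0.1 m and z of pot_3_mid in the frame of pot_tray between 0.039 and 0.05 m and x of pot_4_mid in the frame of pot_tray between -0.02 and 0.02 m and y of pot_4_mid in the frame of pot_tray between -0.1 and 0.1 m and z of pot_4_mid in the frame of pot_tray between 0.039 and 0.05 m and value of joint carriage below 0.079 m and horizontal distance between mallet_grip and mat_top below 0.045 m and angle between mallet_grip's own z axis and vertical below 0.1 rad), for 0.2 s.
At the end, for the whole second after the job is handed in: The tray is home behind the plunger (slid to 87.5 mm or more of 90), every pot that is there stands upright (within 0.15 rad) on the tray floor inside the bays, and the mallet stands upright on its mat, its handle within 45 mm of the mat's centre (x of pot_1_mid in the frame of pot_tray between -0.02 and 0.02 m and y of pot_1_mid in the frame of pot_tray between -0.1 and 0.1 m and z of pot_1_mid in the frame of pot_tray between 0.039 and 0.05 m and angle between each of pot_1_mid, pot_2_mid, pot_3_mid, pot_4_mid's own z axis and vertical below 0.15 rad and x of pot_2_mid in the frame of pot_tray between -0.02 and 0.02 m and y of pot_2_mid in the frame of pot_tray between -0.1 and 0.1 m and z of pot_2_mid in the frame of pot_tray between 0.039 and 0.05 m and x of pot_3_mid in the frame of pot_tray between -0.02 and 0.02 m and y of pot_3_mid in the frame of pot_tray between -0.1 and 0.1 m and z of pot_3_mid in the frame of pot_tray between 0.039 and 0.05 m and x of pot_4_mid in the frame of pot_tray between -0.02 and 0.02 m and y of pot_4_mid in the frame of pot_tray between -0.1 and 0.1 m and z of pot_4_mid in the frame of pot_tray between 0.039 and 0.05 m and value of joint carriage above 0.0875 m and horizontal distance between mallet_grip and mat_top below 0.045 m and angle between mallet_grip's own z axis and vertical below 0.1 rad and height (world z) of mallet_grip between 0.083 and 0.093 m); the robot touches nothing.
It fails at once if the gripper touches the tray while it is still jammed (slid less than 0.030) (contact force between any of the fingers, the arm and pot_tray above 1 N and value of joint carriage below 0.03 m).
It fails at once if the tray is struck with the mallet or pushed with the fingers with more than 60 N (contact force between any of mallet, the fingers and pot_tray above 60 N).
It fails at once if the label roll is shifted more than 30 mm (distance of label_roll from where it was at the start of the episode above 0.03 m).
It fails at once if the petri dish is shifted more than 30 mm (distance of petri_dish from where it was at the start of the episode above 0.03 m).
It fails at once if the tape dispenser is shifted more than 30 mm (distance of tape_dispenser from where it was at the start of the episode above 0.03 m).
Of pot_1, pot_2, pot_3, pot_4 only 2 to 4 are there at a start; the rules pass over those that are not, and their reading is None.
At some moment in a run one of pot_1, pot_2, pot_3, pot_4 may be knocked a few centimetres aside while the robot is not near it.
It also fails if it takes over 210 s, if anything falls off the work surface, if the arm or the gripper's body presses on something with over 40 N, if the wrist force passes 120 N, or if a joint passes its speed limit or range.

## Robot

A 6-joint arm with a two-finger parallel gripper is mounted at the origin on a cart in front of the work surface, level with it; the furniture and walls round the work are solid. World frame = base frame: x ahead of the robot, y to its left, z up, the work surface at z = 0. Lengths are in mm, angles in rad, forces in N, time in s.
With the tool pointing down it reaches from about 375 to 750 mm from the base axis. Payload 9 kg.
Tool frame: the origin (TCP) lies midway between the tips of the shut fingers; the grasp point (between the pads) lies 19 mm behind it (tcp_to_grasp is the distance from the TCP to the grasp point, in mm); z points along the fingers, y is the line along which they close (so a half turn about z gives the same grasp; the last joint's range is limited). The gripper opens to 85 mm and grips with 20 to 120 N. Pads are 22 mm wide; open, the fingers measure 114 mm over their backs; the gripper's body (76 mm by 85 mm) begins 54 mm behind the grasp point. The pads swing forward as they close: fully open they stand 13 mm farther back than shut.
Start: joints at [-0.218, 0.104, 0.097, 1.564, 0, 1.353], TCP at [600.031, 0.003, 231.331] pointing down, gripper open.
Joint ranges: [-2.99, 2.99], [-0.84, 1.86], [-1.1, 1.16], [-1.84, 2.11], [-1.51, 1.56], [-3.14, 3.14]. Speed limits (rad/s): [2.22, 2.22, 2.57, 3.14, 3.14, 3.14].

## Interface

Orientations are given as a unit quaternion [x, y, z, w].
In Python, from workcell import read_state, grab_frame, camera_info, finish_job, tcp_to_grasp gives the robot as it stands.
- The arm moves only by the shell command python3 -m crank 'ROWS' [FORCE]. ROWS is JSON, a list of rows, each a list of 7 numbers: the turn, a rotation vector about the tool's x, y, z scaled (see below), then the shift along the tool's x, y, z scaled (see below), then the gripper's target within -1 to 1 (fully open at 1, half-way at 0, shut at -1). A call has 1 to 20 rows; each row is the pose to reach, as a shift and turn from the pose commanded when the call began, along the tool's axes at that moment; what a row does not reach only later rows make up. The controller multiplies each number of a shift by 120 mm and each number of a turn by 2 rad. A row lasts 1/10 s, in which the tool goes at most 50 mm and 8.59 degrees, less where a joint would pass 70% of its speed; a pose out of reach is approached as far as the arm can. A call with a number of a shift or a turn outside -1 to 1 is refused whole. A call with a gripper value outside its range is refused whole. The fingers move at their own pace and stop on an object; FORCE is the grip in N (left out, the last holds). Time passes only in rows, so rows that repeat a pose let the fingers close. It gives the time, the measured TCP pose, the force, the opening and the grip force at its end, in the units of the state.
- read_state(): the state, without advancing time (a new reading comes with each control period).
- grab_frame(name): name is "scene" or "side" or "wrist"; returns the picture (400x640x3 uint8, red, green, blue); there is no depth.
- camera_info(name): a dict with "fov_y" (degrees; the focal length in pixels is half the picture's height over the tangent of half this angle, whatever the lens; pixels are square), "cx", "cy" (the principal point, pixels), "dist_coeffs" ([k1, k2, p1, p2, k3] as OpenCV has them; the pictures are not rectified), "camera_from_world" (4x4, takes a point from world to camera coordinates). Camera axes: x right, y down, z forward; pixel columns grow to the right and rows downward; lengths in mm; the calibration is good to about 2 mm. A picture is of the moment at which its call begins: read the wrist's pose just before it. camera_info takes no time and is no camera call; for the wrist camera it gives the pose at the moment of the call.
- finish_job(): hands the job in; it is judged then, once.
The state is a dict: "clock": time; "joint_positions": joint angles; "joint_velocities": joint speeds; "joint_efforts": joint torques, N m; "tool_pos": TCP position; "eef_rot": TCP orientation; "contact_force": force on the tool from outside, world axes, zero at the start; "torque": the same for the moment, N m; "gripper_width": finger opening in mm; "grip_force": force on a finger pad.
Only numpy, scipy, OpenCV 4.12 (cv2) and the standard library are available. Lean on these libraries where they do the work, as an engineer would, in place of code of your own. Each camera call takes 0.05 s, during which the arm holds its last target. There are 200 camera calls.

## Working session

There is one attempt and no reset: what is moved stays moved. The work goes in short steps, Python scripts to look and compute and a shell command to move; the robot and the scene stay as the last step left them, time stands still between calls to the robot, and variables do not carry over. Pictures are saved under pics/ and viewed, at most 14 in all, crops included, and the job is handed in when it is done.

```bash
ls; mkdir -p pics; python3 - <<'E'
from workcell import *
import cv2
print(read_state(), tcp_to_grasp if not callable(tcp_to_grasp) else tcp_to_grasp())
for n in ["scene","side","wrist"]:
    f=grab_frame(n); cv2.imwrite(f"pics/{n}0.png",f[:,:,::-1]); print(n,camera_info(n))
E
```

```text
pics
{'clock': 0.0, 'joint_positions': array([-2.17714743e-01,  1.04705208e-01,  9.64687892e-02,  1.56389918e+00,
        6.53933627e-06,  1.35312727e+00]), 'joint_velocities': array([-0.00039803, -0.00179206, -0.0003688 , -0.00106112,  0.00016755,
        0.0006869 ]), 'joint_efforts': array([ 7.03431251e-04, -5.56934094e+01,  5.03644359e+01,  1.70058967e-02,
       -2.22691165e-04, -8.28643181e-07]), 'tool_pos': array([5.99667558e+02, 7.62634761e-02, 2.30518603e+02]), 'eef_rot': array([ 7.07122778e-01,  7.07090467e-01, -3.57306602e-04, -5.66353322e-04]), 'contact_force': array([-0.17837491, -0.2287959 , -0.45458408]), 'torque': array([-0.00338589, -0.01508302, -0.01471185]), 'grip_force': 0.0, 'gripper_width': 85.58851114023037} 18.700000000000003
scene {'fov_y': 44.006135286972494, 'cx': 318.7628850327649, 'cy': 198.38445514707288, 'dist_coeffs': array([-0.15282707,  0.        ,  0.        ,  0.        ,  0.        ]), 'camera_from_world': array([[-9.00616593e-01, -4.34612585e-01, -1.28600783e-03,
         4.82469269e+02],
       [-2.06436665e-01,  4.30384064e-01, -8.78722630e-01,
[... 571 characters left out ...]
 1.94553500e-01,  8.52104805e-01, -4.85866584e-01,
         1.43150412e+03],
       [ 0.00000000e+00,  0.00000000e+00,  0.00000000e+00,
         1.00000000e+00]])}
wrist {'fov_y': 71.92392763063938, 'cx': 320.280831543212, 'cy': 201.08826641041063, 'dist_coeffs': array([-0.04193089,  0.        ,  0.        ,  0.        ,  0.        ]), 'camera_from_world': array([[ 9.99999602e-01, -6.90302495e-04, -5.64798981e-04,
        -5.99976435e+02],
       [-4.77082144e-04, -9.49021871e-01,  3.15209866e-01,
        -4.01070768e+01],
       [-7.53596743e-04, -3.15209471e-01, -9.49021823e-01,
         3.81451113e+02],
       [ 0.00000000e+00,  0.00000000e+00,  0.00000000e+00,
         1.00000000e+00]])}
```

View pics/scene0.png

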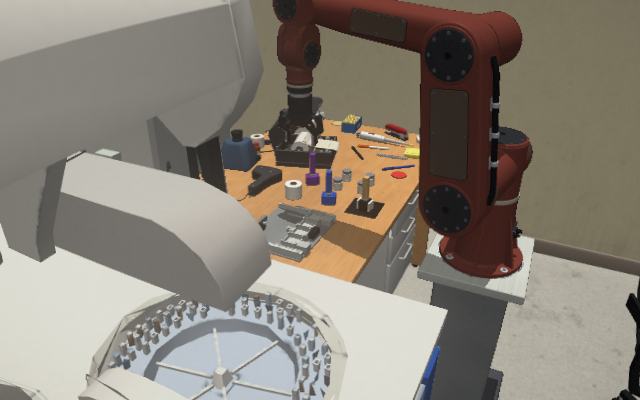

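View pics/side0.png

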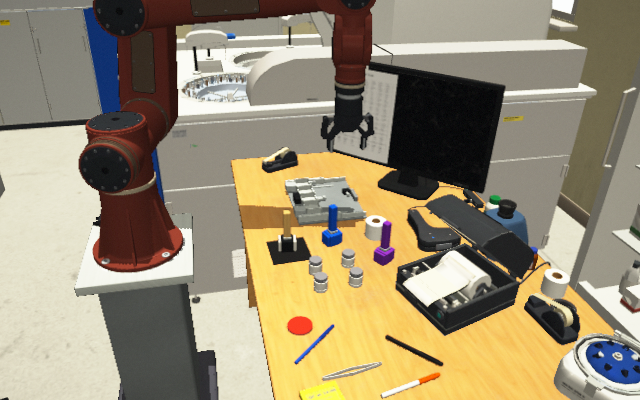

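View pics/wrist0.png

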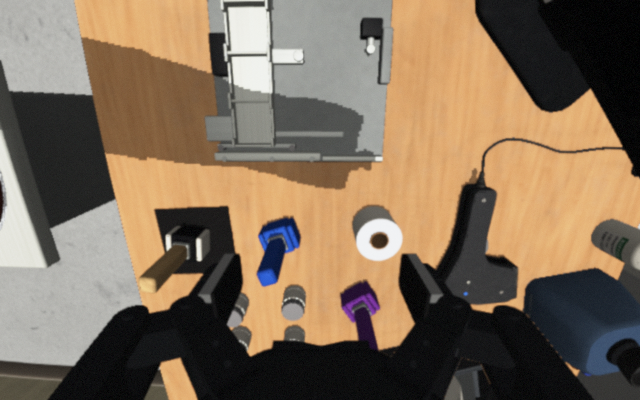

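The wrist view shows the tan-handled mallet on its black mat at (185,245). The look-alikes are the blue one at (280,240) and the purple one at (360,300). The loader is at the top (lugs near (215,45) and (218,128)), the label roll at (378,235) and four pots near (237,308), (293,302), (240,340) and (293,338). The description fits the tan one. I'll move the camera over the loader for a closer look.

```bash
cat > h.py <<'E'
from workcell import *
import cv2, numpy as np
def snap(n):
    ci=camera_info(n); return grab_frame(n),ci
def ray(ci,px):
    f=200/np.tan(np.radians(ci["fov_y"]/2)); K=np.array([[f,0,ci["cx"]],[0,f,ci["cy"]],[0,0,1.]])
    u=cv2.undistortPoints(np.array(px,float).reshape(-1,1,2),K,ci["dist_coeffs"]).reshape(-1,2)
    T=ci["camera_from_world"];R=T[:3,:3];o=-R.T@T[:3,3]
    return o,np.c_[u,np.ones(len(u))]@R
def onz(ci,px,z):
    o,d=ray(ci,px); return o+d*((z-o[2])/d[:,2])[:,None]
E
python3 - <<'E'
from h import *
np.set_printoptions(precision=1,suppress=True)
ci=camera_info("wrist")
for n,p,z in [("mat",[(155,209),(229,207),(236,272),(162,275)],3),("pots lid",[(237,308),(293,302),(240,340),(293,338)],42),("lugs",[(208,40),(206,128)],34),("rail end R",[(216,157),(382,158)],28),("tray top",[(272,2),(272,145)],41)]:
    print(n,onz(ci,p,z)[:,:2].tolist())
s=camera_info("side"); print("side pots",onz(s,[(316,259),(348,253),(321,276),(355,272)],42)[:,:2])
E
python3 -m crank '[[0,0,0,0.4,0,0,1],[0,0,0,0.8,0,0,1],[0,0,0,1,-0.3,0,1],[0,0,0,1,-0.4,0,1],[0,0,0,1,-0.4,0,1]]'
python3 - <<'E'
from h import *
import pickle
f,ci=snap("wrist"); cv2.imwrite("pics/w1.png",f[:,:,::-1]); pickle.dump(ci,open("w1.pkl","wb"))
E
```

```text
mat [[359.21942597269856, -53.587596510685515], [468.8148397655265, -50.44937223282808], [468.0669378458889, -158.3521333493493], [348.3386119068573, -165.20324358661628]]
pots lid [[476.9506251047243, -194.81973796438967], [560.1447927770334, -183.44446568622197], [475.13065973288235, -255.89938690527754], [557.7709522967754, -250.9928157336468]]
lugs [[475.43809548161914, 157.25749315081214], [462.06413380023633, 61.780509711835435]]
rail end R [[468.00200627576106, 25.612096608332216], [677.9016954318648, 23.998271898928486]]
tray top [[549.5220214002228, 190.98138581250583], [542.238971182504, 41.82479723045934]]
side pots [[ 467.3 -214.5]
 [ 556.4 -205.3]
 [ 463.9 -285.9]
 [ 551.4 -287.3]]
clock: 0.65
tool_pos: [550.8, 121.1, 231.3]
eef_rot: [0.706, 0.708, -0.0, -0.0]
contact_force: [-0.1, -0.5, -0.2]
gripper_width: 85.3
grip_force: 0.0
```

View pics/w1.png

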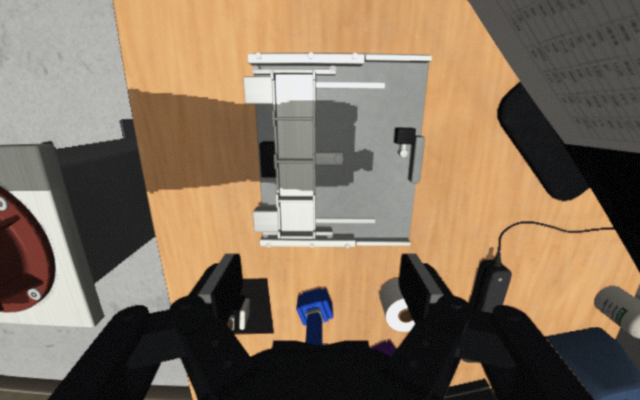

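The loader is fully in view: rails from (248,60) to (431,58) and from (261,243) to (410,242). The lug front edges are at x≈245 (rows 78–103) and x≈254 (rows 207–233), and the plunger is at (405,137).

```bash
python3 - <<'E'
from h import *
import pickle
np.set_printoptions(precision=1,suppress=True)
ci=pickle.load(open("w1.pkl","rb"))
for n,p,z in [("lugL",[(245,77),(245,103)],34),("lugR",[(254,207),(254,233)],34),("railL outer",[(248,54),(431,55)],28),("railR outer",[(261,246),(411,245)],28),("tray rear",[(316,74),(314,235)],41),("plunger",[(405,128)],22)]:
    print(n,onz(ci,p,z)[:,:2].tolist())
im=cv2.imread("pics/w1.png"); w0=cv2.imread("pics/wrist0.png")
a=cv2.resize(im[40:260,220:440],(600,600),interpolation=cv2.INTER_CUBIC); cv2.imwrite("pics/c1.png",a)
E
python3 -m crank '[[0,0,0,-0.4,0,0,1],[0,0,0,-0.8,-0.3,0,1],[0,0,0,-1,-0.6,0,1],[0,0,0,-1,-0.8,0,1],[0,0,0,-1,-0.8,0,1],[0,0,0,-1,-0.8,0,1]]'
python3 - <<'E'
from h import *
import pickle
f,ci=snap("wrist"); cv2.imwrite("pics/w2.png",cv2.resize(f[:,:,::-1],(800,500),interpolation=cv2.INTER_CUBIC)); pickle.dump((f,ci),open("w2.pkl","wb"))
E
```

```text
lugL [[464.796466740717, 239.13111164798323], [462.65372894800066, 210.7359957796637]]
lugR [[464.0094116096436, 81.15211964468703], [461.15346637897056, 43.62413242737486]]
railL outer [[468.5102236352964, 264.24130363311343], [677.910286770869, 264.09095083888786]]
railR outer [[467.91101352983765, 20.78589321939171], [679.0949834422203, 22.431875883145466]]
tray rear [[546.2457969533975, 241.18617537125536], [542.902877308869, 44.18093109258882]]
plunger [[656.8124758853753, 181.70882287307393]]
clock: 1.3
tool_pos: [456.7, -0.9, 231.7]
eef_rot: [0.708, 0.706, 0.0, 0.001]
contact_force: [-0.3, 0.3, 0.6]
gripper_width: 85.2
grip_force: 0.0
```

View pics/c1.png

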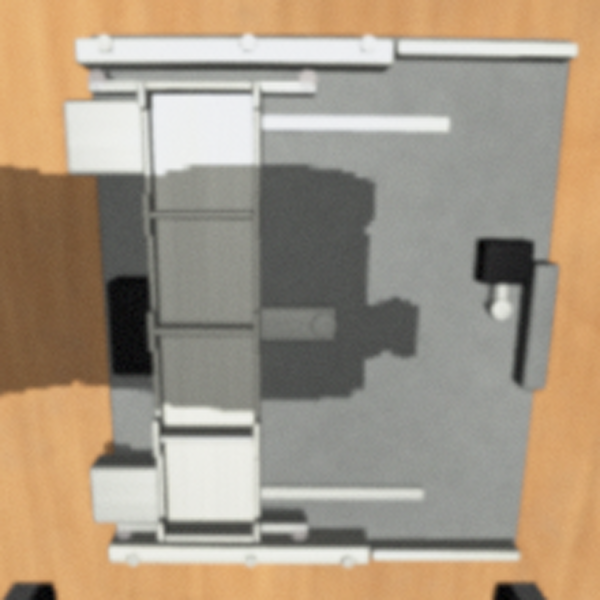

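View pics/w2.png

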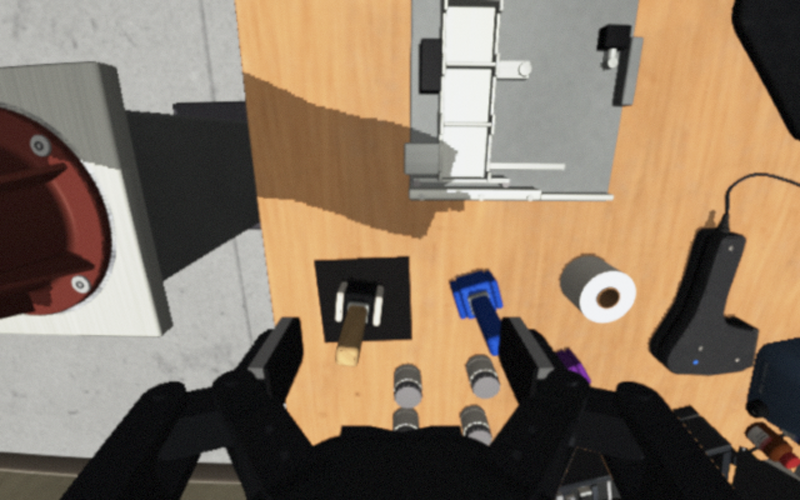

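The crop shows the jammed tray with its lugs and black pad. The wider picture shows the tan mallet on its mat (head around (358,300), handle top (347,355)), and pots at (407,380), (483,372), (405,420) and (475,420). Next, a close crop to check the mallet choice and its yaw.

```bash
python3 - <<'E'
from h import *
import pickle
np.set_printoptions(precision=1,suppress=True)
f,ci=pickle.load(open("w2.pkl","rb"))
cv2.imwrite("pics/c2.png",cv2.resize(f[195:355,240:410,::-1],(680,600)if 0 else (637,600),interpolation=cv2.INTER_CUBIC))
sc=lambda l:[(x/1.25,y/1.25) for x,y in l]
print("mat",onz(ci,sc([(315,260),(411,257),(411,340),(323,342)]),3)[:,:2])
print("handle top",onz(ci,sc([(347,355)]),125)[:,:2])
E
```

```text
mat [[ 359.2  -53.2]
 [ 469.6  -49.9]
 [ 470.4 -159.8]
 [ 360.1 -162.5]]
handle top [[411.4 -95.7]]
```

View pics/c2.png

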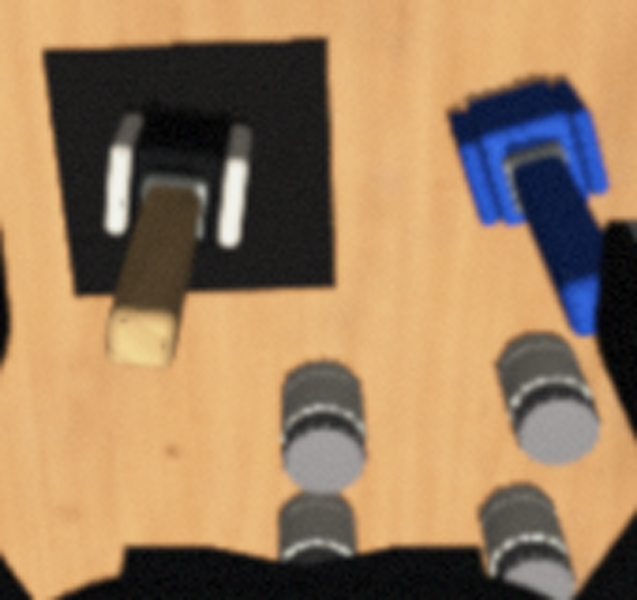

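The chosen mallet, tan with white faces on a black mat, is confirmed. Its handle top is around (142,338) in the crop and it is turned slightly clockwise. The blue one to its right is a decoy.

```bash
python3 - <<'E'
from h import *
import pickle
np.set_printoptions(precision=1,suppress=True)
f,ci=pickle.load(open("w2.pkl","rb"))
c=lambda l:[(240+x/3.747,195+y/3.75) for x,y in l]
print("faces top edge",onz(ci,c([(118,146),(116,232),(237,160),(230,246)]),38)[:,:2])
print("handle top",onz(ci,c([(112,310),(176,316),(168,366),(110,360),(142,338)]),125)[:,:2])
print("lids",onz(ci,c([(323,460),(557,432),(540,590)]),42)[:,:2])
# side view: handle top & lids
s,si=snap("side"); cv2.imwrite("pics/s1.png",cv2.resize(s[190:310,250:410,::-1],(800,600),interpolation=cv2.INTER_CUBIC))
E
```

```text
faces top edge [[ 391.7  -77.7]
 [ 388.8 -112.7]
 [ 434.3  -83.4]
 [ 430.9 -118.6]]
handle top [[ 403.7  -87.8]
 [ 421.7  -89.7]
 [ 418.7 -106.6]
 [ 402.  -104.6]
 [ 411.7  -97.1]]
lids [[ 465.8 -213.9]
 [ 558.4 -201.1]
 [ 558.2 -283.8]]
```

View pics/s1.png

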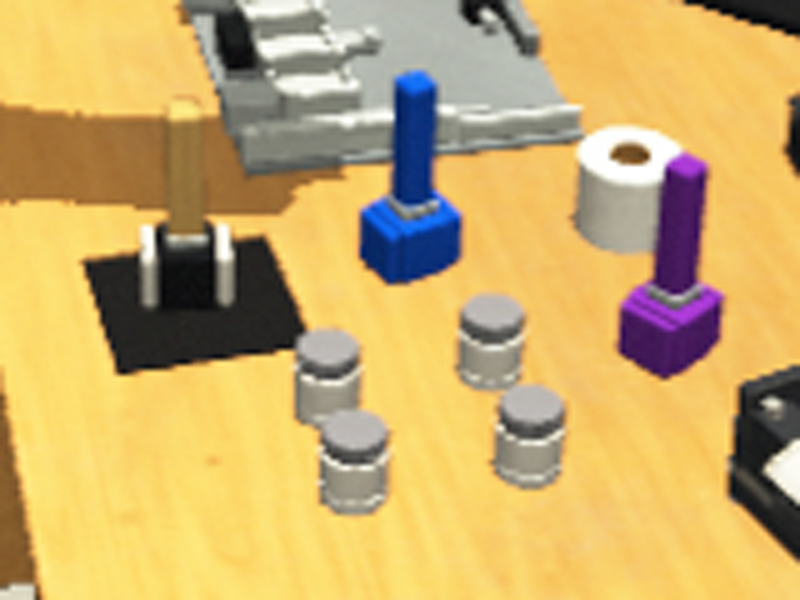

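All four pots are present; in this crop their lids are at (328,350), (491,314), (354,432) and (531,407). Mallet: (411.5,-97.5), yaw ≈ -0.12. Next I approach it.

```bash
python3 - <<'E'
from h import *
np.set_printoptions(precision=1,suppress=True)
s=camera_info("side"); c=lambda l:[(250+x/5,190+y/5) for x,y in l]
print(onz(s,c([(184,103)]),125)[:,:2]); print(onz(s,c([(328,350),(491,314),(354,432),(531,407)]),42)[:,:2])
E
python3 -m crank '[[0,0,0.03,-0.3,-0.15,0.1,1],[0,0,0.06,-0.6,-0.3,0.3,1],[0,0,0.06,-0.81,-0.37,0.55,1],[0,0,0.06,-0.81,-0.37,0.67,1],[0,0,0.06,-0.81,-0.37,0.67,1]]' 60
```

```text
[[411.9 -95.3]]
[[ 465.3 -218.5]
 [ 557.1 -204.5]
 [ 463.  -287.3]
 [ 555.  -285.5]]
clock: 1.9
tool_pos: [411.0, -96.8, 148.9]
eef_rot: [0.749, 0.663, -0.0, -0.002]
contact_force: [0.5, 0.2, 1.2]
gripper_width: 85.2
grip_force: 0.0
```

```bash
python3 -m crank '[[0,0,0,0,0,0.2,1],[0,0,0,0,0,0.4,1],[0,0,0,0,0,0.55,1],[0,0,0,0,0,0.67,1],[0,0,0,0,0,0.67,1],[0,0,0,0,0,0.67,0],[0,0,0,0,0,0.67,-0.5],[0,0,0,0,0,0.67,-1],[0,0,0,0,0,0.67,-1],[0,0,0,0,0,0.67,-1],[0,0,0,0,0,0.67,-1],[0,0,0,0,0,0.67,-1]]' 60
```

```text
clock: 3.1
tool_pos: [412.0, -97.4, 71.0]
eef_rot: [0.748, 0.663, 0.0, 0.0]
contact_force: [-0.6, 1.2, 4.8]
gripper_width: 19.6
grip_force: 60.2
```

```bash
python3 -m crank '[[0,0,0,0,0,-0.2,-1],[0,0,-0.03,0,0,-0.4,-1],[0,0,-0.06,0,0,-0.5,-1],[0,0,-0.06,0,0,-0.5,-1],[0,0,-0.06,0,0,-0.5,-1]]' 60
python3 -m crank '[[0,0,0,0.3,0,0,-1],[0,0,0,0.6,0,0,-1],[0,0,0,0.9,0,0,-1],[0,0,0,1,0,0,-1],[0,0,0,1,0,0,-1]]'
python3 -m crank '[[0,0,0,0.3,0,0,-1],[0,0,0,0.6,0,0,-1],[0,0,0,0.9,0,0,-1],[0,0,0,1,0,0,-1],[0,0,0,1,0,0,-1]]'
python3 -m crank '[[0,0,0,0.3,0,0,-1],[0,0,0,0.6,0,0,-1],[0,0,0,0.68,0,0,-1],[0,0,0,0.68,0,0.2,-1],[0,0,0,0.68,0,0.4,-1],[0,0,0,0.68,0,0.45,-1],[0,0,0,0.68,0,0.45,-1]]'
python3 - <<'E'
from h import *
import pickle
f,ci=snap("wrist"); s,_=snap("scene")
cv2.imwrite("pics/w3.png",cv2.resize(f[:,:,::-1],(800,500),interpolation=cv2.INTER_CUBIC)); pickle.dump((f,ci),open("w3.pkl","wb"))
E
```

```text
clock: 3.6
tool_pos: [411.3, -97.1, 129.7]
eef_rot: [0.708, 0.706, -0.0, -0.0]
contact_force: [0.4, 0.4, -2.9]
gripper_width: 19.5
grip_force: 59.8
clock: 4.1
tool_pos: [410.9, 24.2, 129.3]
eef_rot: [0.706, 0.708, -0.0, -0.001]
contact_force: [-0.4, -1.2, -2.1]
gripper_width: 19.2
grip_force: 59.6
clock: 4.6
tool_pos: [411.5, 143.0, 129.8]
eef_rot: [0.707, 0.708, -0.0, -0.0]
contact_force: [0.4, -0.5, -2.3]
gripper_width: 19.4
grip_force: 59.6
clock: 5.3
tool_pos: [411.2, 223.0, 75.6]
eef_rot: [0.708, 0.707, -0.001, -0.0]
contact_force: [1.3, -0.6, -1.8]
gripper_width: 19.3
grip_force: 59.6
```

View pics/w3.png

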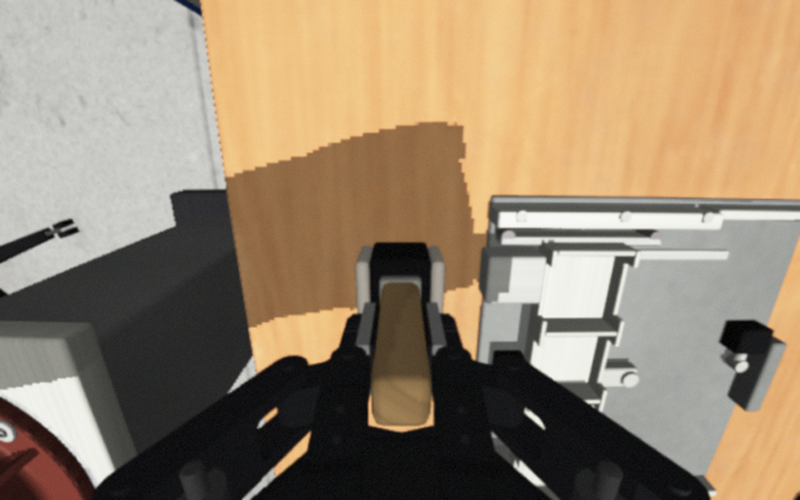

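The picture shows the mallet held straight, its right face at x≈440 px and the left lug face at x≈487 px, level with each other. I'll advance gently to find contact.

```bash
python3 -m crank '[[0,0,0,0,0.06,-0.02,-1],[0,0,0,0,0.11,-0.02,-1],[0,0,0,0,0.15,-0.02,-1],[0,0,0,0,0.18,-0.02,-1],[0,0,0,0,0.18,-0.02,-1]]'
python3 -m crank '[[0,0,0,0,0.013,0,-1],[0,0,0,0,0.026,0,-1],[0,0,0,0,0.039,0,-1],[0,0,0,0,0.039,0,-1]]'
```

```text
clock: 5.9
tool_pos: [433.7, 224.3, 78.9]
eef_rot: [0.707, 0.707, 0.0, 0.0]
contact_force: [0.2, 0.1, -1.9]
gripper_width: 19.7
grip_force: 59.7
clock: 6.3
tool_pos: [437.4, 224.6, 78.7]
eef_rot: [0.707, 0.707, -0.0, -0.0]
contact_force: [-3.1, 1.8, -1.2]
gripper_width: 19.0
grip_force: 59.7
```

```bash
python3 -m crank '[[0,0,0,0,0.013,0,-1],[0,0,0,0,0.026,0,-1],[0,0,0,0,0.026,0,-1]]'
```

```text
clock: 6.6
tool_pos: [440.8, 224.5, 78.6]
eef_rot: [0.707, 0.707, -0.0, -0.0]
contact_force: [-4.1, 1.9, -2.3]
gripper_width: 18.9
grip_force: 59.5
```

```bash
python3 -m crank '[[0,0,0,0,0.01,0,-1],[0,0,0,0,0.02,0,-1],[0,0,0,0,0.02,0,-1]]'
```

```text
clock: 6.9
tool_pos: [443.3, 224.4, 78.7]
eef_rot: [0.707, 0.707, -0.0, -0.0]
contact_force: [-3.8, 1.9, -1.9]
gripper_width: 19.4
grip_force: 59.5
```

```bash
python3 -m crank '[[0,0,0,0,0.01,0,-1],[0,0,0,0,0.015,0,-1],[0,0,0,0,0.015,0,-1]]'; python3 - <<'E'
from h import *
f,ci=snap("wrist"); cv2.imwrite("pics/w4.png",cv2.resize(f[120:400,240:640,::-1],(800,560),interpolation=cv2.INTER_CUBIC))
E
```

```text
clock: 7.2
tool_pos: [444.2, 224.6, 78.7]
eef_rot: [0.707, 0.707, -0.001, -0.001]
contact_force: [-9.2, 2.6, 1.2]
gripper_width: 19.5
grip_force: 60.0
```

View pics/w4.png

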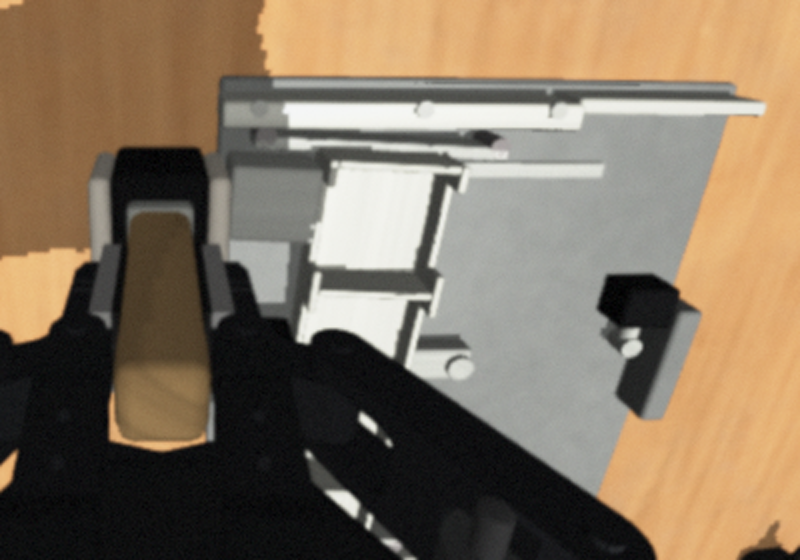

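It's bound (9 N) with the left end clearly ahead: the picture shows the tray skewed and the head against the left lug at (228,200). Contact began at TCP x≈437. Now the right lug.

```bash
python3 -m crank '[[0,0,0,0,-0.15,0,-1],[0,0,0,-0.3,-0.15,0,-1],[0,0,0,-0.6,-0.15,0,-1],[0,0,0,-0.9,-0.15,0,-1],[0,0,0,-1,-0.15,0,-1],[0,0,0,-1,-0.15,0,-1]]'
python3 -m crank '[[0,0,0,-0.2,0,0,-1],[0,0,0,-0.36,0,0,-1],[0,0,0,-0.36,0,0,-1],[0,0,0,-0.36,0.04,0,-1],[0,0,0,-0.36,0.06,0,-1],[0,0,0,-0.36,0.075,0,-1],[0,0,0,-0.36,0.09,0,-1],[0,0,0,-0.36,0.105,0,-1],[0,0,0,-0.36,0.105,0,-1]]'
```

```text
clock: 7.85
tool_pos: [428.3, 102.7, 79.5]
eef_rot: [0.708, 0.706, 0.0, 0.001]
contact_force: [0.6, -0.2, -1.3]
gripper_width: 19.5
grip_force: 59.9
clock: 8.75
tool_pos: [439.7, 61.3, 78.6]
eef_rot: [0.707, 0.707, -0.0, -0.0]
contact_force: [-3.4, -1.4, -3.1]
gripper_width: 19.1
grip_force: 59.8
```

```bash
python3 -m crank '[[0,0,0,0,0.013,0,-1],[0,0,0,0,0.026,0,-1],[0,0,0,0,0.039,0,-1],[0,0,0,0,0.05,0,-1],[0,0,0,0,0.05,0,-1]]'
```

```text
clock: 9.25
tool_pos: [445.9, 61.2, 78.8]
eef_rot: [0.707, 0.707, 0.0, -0.0]
contact_force: [-3.2, -1.0, -2.9]
gripper_width: 19.0
grip_force: 59.8
```

```bash
python3 -m crank '[[0,0,0,0,0.012,0,-1],[0,0,0,0,0.024,0,-1],[0,0,0,0,0.033,0,-1],[0,0,0,0,0.033,0,-1]]'
```

```text
clock: 9.65
tool_pos: [449.9, 61.2, 78.9]
eef_rot: [0.707, 0.707, 0.0, 0.0]
contact_force: [-3.4, -1.6, -2.7]
gripper_width: 19.6
grip_force: 59.7
```

```bash
python3 -m crank '[[0,0,0,0,0.008,0,-1],[0,0,0,0,0.015,0,-1],[0,0,0,0,0.015,0,-1]]'
```

```text
clock: 9.95
tool_pos: [451.4, 61.1, 78.9]
eef_rot: [0.707, 0.707, -0.0, -0.0]
contact_force: [-5.0, -2.6, -1.5]
gripper_width: 19.5
grip_force: 60.0
```

```bash
python3 -m crank '[[0,0,0,0,-0.14,0,-1],[0,0,0,0.3,-0.14,0,-1],[0,0,0,0.6,-0.14,0,-1],[0,0,0,0.9,-0.14,0,-1],[0,0,0,1,-0.14,0,-1],[0,0,0,1,-0.14,0,-1]]'
python3 -m crank '[[0,0,0,0.2,0,0,-1],[0,0,0,0.36,0,0,-1],[0,0,0,0.36,0,0,-1],[0,0,0,0.36,0.03,0,-1],[0,0,0,0.36,0.055,0,-1],[0,0,0,0.36,0.075,0,-1],[0,0,0,0.36,0.09,0,-1],[0,0,0,0.36,0.105,0,-1],[0,0,0,0.36,0.12,0,-1],[0,0,0,0.36,0.135,0,-1],[0,0,0,0.36,0.15,0,-1],[0,0,0,0.36,0.15,0,-1]]'
```

```text
clock: 10.55
tool_pos: [435.4, 182.9, 79.3]
eef_rot: [0.706, 0.708, 0.001, 0.0]
contact_force: [-0.7, -0.3, -0.9]
gripper_width: 18.9
grip_force: 60.1
clock: 11.75
tool_pos: [452.8, 224.4, 78.7]
eef_rot: [0.707, 0.707, -0.0, -0.0]
contact_force: [-3.7, 2.1, -3.3]
gripper_width: 19.5
grip_force: 60.1
```

```bash
python3 -m crank '[[0,0,0,0,0.012,0,-1],[0,0,0,0,0.018,0,-1],[0,0,0,0,0.018,0,-1]]'
```

```text
clock: 12.05
tool_pos: [454.9, 224.4, 78.8]
eef_rot: [0.707, 0.707, -0.0, -0.0]
contact_force: [-3.9, 1.6, -2.8]
gripper_width: 19.3
grip_force: 60.0
```

```bash
python3 -m crank '[[0,0,0,0,0.012,0,-1],[0,0,0,0,0.024,0,-1],[0,0,0,0,0.03,0,-1],[0,0,0,0,0.03,0,-1]]'
```

```text
clock: 12.45
tool_pos: [458.6, 224.4, 78.9]
eef_rot: [0.707, 0.707, 0.0, 0.0]
contact_force: [-4.3, 1.1, -2.1]
gripper_width: 19.0
grip_force: 60.0
```

```bash
python3 -m crank '[[0,0,0,0,-0.14,0,-1],[0,0,0,-0.3,-0.14,0,-1],[0,0,0,-0.6,-0.14,0,-1],[0,0,0,-0.9,-0.14,0,-1],[0,0,0,-1,-0.14,0,-1],[0,0,0,-1,-0.14,0,-1]]'
python3 -m crank '[[0,0,0,-0.2,0,0,-1],[0,0,0,-0.36,0,0,-1],[0,0,0,-0.36,0,0,-1],[0,0,0,-0.36,0.03,0,-1],[0,0,0,-0.36,0.055,0,-1],[0,0,0,-0.36,0.075,0,-1],[0,0,0,-0.36,0.09,0,-1],[0,0,0,-0.36,0.105,0,-1],[0,0,0,-0.36,0.12,0,-1],[0,0,0,-0.36,0.135,0,-1],[0,0,0,-0.36,0.15,0,-1],[0,0,0,-0.36,0.165,0,-1],[0,0,0,-0.36,0.165,0,-1]]'
```

```text
clock: 13.05
tool_pos: [443.0, 102.6, 79.6]
eef_rot: [0.708, 0.706, 0.0, 0.001]
contact_force: [0.0, 0.6, -2.5]
gripper_width: 19.4
grip_force: 60.2
clock: 14.35
tool_pos: [461.6, 61.1, 78.7]
eef_rot: [0.707, 0.707, -0.0, -0.0]
contact_force: [-3.0, -0.7, -2.7]
gripper_width: 19.1
grip_force: 60.1
```

```bash
python3 -m crank '[[0,0,0,0,0.012,0,-1],[0,0,0,0,0.02,0,-1],[0,0,0,0,0.02,0,-1]]'
```

```text
clock: 14.65
tool_pos: [464.0, 61.2, 78.8]
eef_rot: [0.707, 0.707, -0.0, -0.0]
contact_force: [-4.2, -2.4, -1.5]
gripper_width: 19.4
grip_force: 60.0
```

```bash
python3 -m crank '[[0,0,0,0,0.01,0,-1],[0,0,0,0,0.012,0,-1],[0,0,0,0,0.012,0,-1]]'
python3 -m crank '[[0,0,0,0,-0.14,0,-1],[0,0,0,0.3,-0.14,0,-1],[0,0,0,0.6,-0.14,0,-1],[0,0,0,0.9,-0.14,0,-1],[0,0,0,1,-0.14,0,-1],[0,0,0,1,-0.14,0,-1]]'
python3 -m crank '[[0,0,0,0.2,0,0,-1],[0,0,0,0.36,0,0,-1],[0,0,0,0.36,0,0,-1],[0,0,0,0.36,0.03,0,-1],[0,0,0,0.36,0.055,0,-1],[0,0,0,0.36,0.075,0,-1],[0,0,0,0.36,0.09,0,-1],[0,0,0,0.36,0.105,0,-1],[0,0,0,0.36,0.12,0,-1],[0,0,0,0.36,0.135,0,-1],[0,0,0,0.36,0.15,0,-1],[0,0,0,0.36,0.165,0,-1],[0,0,0,0.36,0.165,0,-1]]'
```

```text
clock: 14.95
tool_pos: [465.3, 61.1, 78.9]
eef_rot: [0.707, 0.707, -0.0, -0.0]
contact_force: [-5.4, -2.0, -1.0]
gripper_width: 19.5
grip_force: 60.0
clock: 15.55
tool_pos: [449.2, 182.9, 79.4]
eef_rot: [0.706, 0.708, 0.001, 0.0]
contact_force: [-0.1, 0.1, -1.7]
gripper_width: 19.3
grip_force: 60.2
clock: 16.85
tool_pos: [468.4, 224.4, 78.7]
eef_rot: [0.707, 0.707, -0.0, -0.0]
contact_force: [-2.9, 1.3, -2.4]
gripper_width: 19.0
grip_force: 60.1
```

```bash
python3 -m crank '[[0,0,0,0,0.012,0,-1],[0,0,0,0,0.024,0,-1],[0,0,0,0,0.03,0,-1],[0,0,0,0,0.03,0,-1]]'
```

```text
clock: 17.25
tool_pos: [472.1, 224.4, 78.9]
eef_rot: [0.707, 0.707, -0.0, 0.0]
contact_force: [-4.1, 2.8, -2.8]
gripper_width: 19.2
grip_force: 60.1
```

```bash
python3 -m crank '[[0,0,0,0,-0.14,0,-1],[0,0,0,-0.3,-0.14,0,-1],[0,0,0,-0.6,-0.14,0,-1],[0,0,0,-0.9,-0.14,0,-1],[0,0,0,-1,-0.14,0,-1],[0,0,0,-1,-0.14,0,-1]]'
python3 -m crank '[[0,0,0,-0.2,0,0,-1],[0,0,0,-0.36,0,0,-1],[0,0,0,-0.36,0,0,-1],[0,0,0,-0.36,0.03,0,-1],[0,0,0,-0.36,0.055,0,-1],[0,0,0,-0.36,0.075,0,-1],[0,0,0,-0.36,0.09,0,-1],[0,0,0,-0.36,0.105,0,-1],[0,0,0,-0.36,0.12,0,-1],[0,0,0,-0.36,0.135,0,-1],[0,0,0,-0.36,0.15,0,-1],[0,0,0,-0.36,0.165,0,-1],[0,0,0,-0.36,0.165,0,-1]]'
```

```text
clock: 17.85
tool_pos: [456.4, 102.6, 79.6]
eef_rot: [0.708, 0.706, 0.0, 0.001]
contact_force: [-0.4, 0.7, -1.9]
gripper_width: 19.4
grip_force: 60.3
clock: 19.15
tool_pos: [475.0, 61.1, 78.7]
eef_rot: [0.707, 0.707, -0.0, -0.0]
contact_force: [-2.8, -1.6, -3.0]
gripper_width: 19.3
grip_force: 60.2
```

```bash
python3 -m crank '[[0,0,0,0,0.012,0,-1],[0,0,0,0,0.024,0,-1],[0,0,0,0,0.03,0,-1],[0,0,0,0,0.03,0,-1]]'
```

```text
clock: 19.55
tool_pos: [478.6, 61.1, 78.9]
eef_rot: [0.707, 0.707, -0.0, -0.0]
contact_force: [-3.9, -2.3, -2.2]
gripper_width: 19.4
grip_force: 60.2
```

```bash
python3 -m crank '[[0,0,0,0,-0.14,0,-1],[0,0,0,0.3,-0.14,0,-1],[0,0,0,0.6,-0.14,0,-1],[0,0,0,0.9,-0.14,0,-1],[0,0,0,1,-0.14,0,-1],[0,0,0,1,-0.14,0,-1]]'
python3 -m crank '[[0,0,0,0.2,0,0,-1],[0,0,0,0.36,0,0,-1],[0,0,0,0.36,0,0,-1],[0,0,0,0.36,0.03,0,-1],[0,0,0,0.36,0.055,0,-1],[0,0,0,0.36,0.075,0,-1],[0,0,0,0.36,0.09,0,-1],[0,0,0,0.36,0.105,0,-1],[0,0,0,0.36,0.12,0,-1],[0,0,0,0.36,0.135,0,-1],[0,0,0,0.36,0.15,0,-1],[0,0,0,0.36,0.165,0,-1],[0,0,0,0.36,0.165,0,-1]]'
```

```text
clock: 20.15
tool_pos: [462.4, 182.9, 79.4]
eef_rot: [0.706, 0.708, 0.001, 0.0]
contact_force: [-0.1, -0.9, -1.8]
gripper_width: 19.3
grip_force: 60.3
clock: 21.45
tool_pos: [481.5, 224.5, 78.7]
eef_rot: [0.707, 0.707, -0.0, -0.0]
contact_force: [-3.0, 1.6, -2.7]
gripper_width: 19.5
grip_force: 60.2
```

```bash
python3 -m crank '[[0,0,0,0,0.012,0,-1],[0,0,0,0,0.02,0,-1],[0,0,0,0,0.02,0,-1]]'
```

```text
clock: 21.75
tool_pos: [484.1, 224.4, 78.9]
eef_rot: [0.707, 0.707, -0.0, 0.0]
contact_force: [-4.1, 1.7, -2.6]
gripper_width: 19.2
grip_force: 60.2
```

```bash
python3 -m crank '[[0,0,0,0,-0.14,0,-1],[0,0,0,-0.3,-0.14,0,-1],[0,0,0,-0.6,-0.14,0,-1],[0,0,0,-0.9,-0.14,0,-1],[0,0,0,-1,-0.14,0,-1],[0,0,0,-1,-0.14,0,-1]]'
python3 -m crank '[[0,0,0,-0.2,0,0,-1],[0,0,0,-0.36,0,0,-1],[0,0,0,-0.36,0,0,-1],[0,0,0,-0.36,0.03,0,-1],[0,0,0,-0.36,0.055,0,-1],[0,0,0,-0.36,0.075,0,-1],[0,0,0,-0.36,0.09,0,-1],[0,0,0,-0.36,0.105,0,-1],[0,0,0,-0.36,0.12,0,-1],[0,0,0,-0.36,0.135,0,-1],[0,0,0,-0.36,0.135,0,-1]]'
python3 -m crank '[[0,0,0,0,-0.1,0,-1],[0,0,0,0,-0.4,0,-1],[0,0,0,0,-0.6,0,-1],[0,0,0,0,-0.6,0,-1]]'
python3 - <<'E'
from h import *
import pickle
f,ci=snap("wrist"); pickle.dump((f,ci),open("w5.pkl","wb")); cv2.imwrite("pics/w5.png",cv2.resize(f[:,:,::-1],(800,500),interpolation=cv2.INTER_CUBIC))
E
```

```text
clock: 22.35
tool_pos: [468.3, 102.6, 79.6]
eef_rot: [0.708, 0.706, 0.0, 0.001]
contact_force: [-0.4, 0.7, -2.4]
gripper_width: 19.1
grip_force: 60.4
clock: 23.45
tool_pos: [483.2, 61.1, 78.7]
eef_rot: [0.707, 0.707, -0.0, -0.0]
contact_force: [-2.9, -1.5, -2.6]
gripper_width: 19.4
grip_force: 60.3
clock: 23.85
tool_pos: [409.8, 61.6, 78.8]
eef_rot: [0.707, 0.707, 0.0, -0.0]
contact_force: [0.3, 0.1, -2.3]
gripper_width: 19.5
grip_force: 60.7
```

View pics/w5.png

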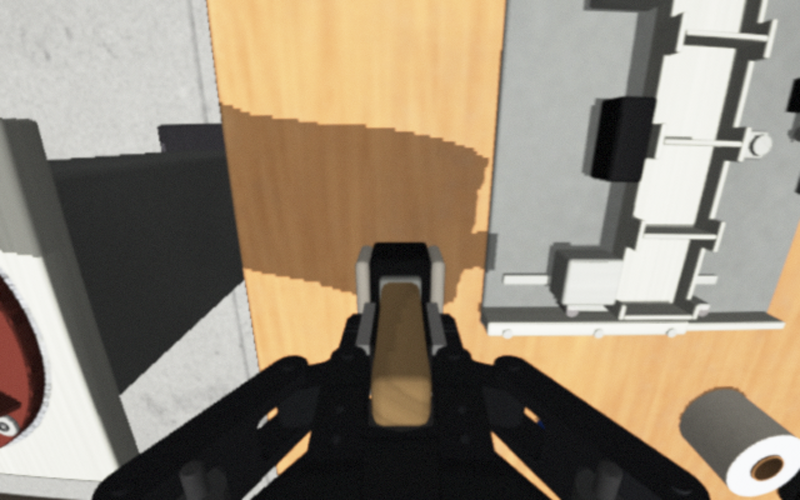

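The tray has come forward by about 46 mm and is straight (pad at (622,140), right lug at (590,277)), so it is free. Now the mallet goes back to its mat.

```bash
python3 -m crank '[[0,0,0,-0.3,0.03,0,-1],[0,0,0,-0.6,0.03,0,-1],[0,0,0,-0.9,0.03,0,-1],[0,0,0,-1,0.03,0,-1],[0,0,0,-1,0.03,0,-1]]'
python3 -m crank '[[0,0,0,-0.2,0,0,-1],[0,0,0,-0.38,0,0,-1],[0,0,0,-0.38,0,0,-1],[0,0,0,-0.38,0,0.03,-1],[0,0,0,-0.38,0,0.05,-1],[0,0,0,-0.38,0,0.058,-1],[0,0,0,-0.38,0,0.058,-1]]'
```

```text
clock: 24.4
tool_pos: [415.8, -60.3, 79.2]
eef_rot: [0.708, 0.706, 0.0, 0.001]
contact_force: [-0.1, 0.9, -1.7]
gripper_width: 19.7
grip_force: 60.6
clock: 25.1
tool_pos: [415.0, -103.6, 71.7]
eef_rot: [0.707, 0.707, 0.0, -0.0]
contact_force: [-0.1, 0.5, -2.2]
gripper_width: 19.5
grip_force: 60.7
```

```bash
python3 -m crank '[[0,0,0,0,0,0.008,-1],[0,0,0,0,0,0.008,-1]]'
```

```text
clock: 25.3
tool_pos: [415.1, -104.3, 71.1]
eef_rot: [0.707, 0.707, 0.0, 0.0]
contact_force: [0.5, 0.2, -2.3]
gripper_width: 19.1
grip_force: 60.9
```

```bash
python3 -m crank '[[0,0,0,0,0,0.008,-1],[0,0,0,0,0,0.008,-1]]'
```

```text
clock: 25.5
tool_pos: [415.2, -104.4, 71.1]
eef_rot: [0.707, 0.707, 0.0, 0.0]
contact_force: [-3.5, 2.6, 8.4]
gripper_width: 19.4
grip_force: 62.0
```

```bash
python3 -m crank '[[0,0,0,0,0,0.008,0],[0,0,0,0,0,0.008,1],[0,0,0,0,0,0.008,1],[0,0,0,0,0,0.008,1],[0,0,0,0,0,0.008,1],[0,0,0,0,0,-0.3,1],[0,0,0,0,0,-0.7,1],[0,0,0,0,0,-1,1],[0,0,0,0,0,-1,1]]'
python3 -m crank '[[0,0,0,0,0.3,-0.2,1],[0,0,0,-0.2,0.6,-0.4,1],[0,0,0,-0.4,0.8,-0.5,1],[0,0,0,-0.4,0.8,-0.5,1],[0,0,0,-0.4,0.8,-0.5,1]]'
python3 - <<'E'
from h import *
import pickle
f,ci=snap("wrist"); pickle.dump((f,ci),open("w6.pkl","wb")); cv2.imwrite("pics/w6.png",cv2.resize(f[:,:,::-1],(800,500),interpolation=cv2.INTER_CUBIC))
f,ci=snap("side");pickle.dump((f,ci),open("s6.pkl","wb"))
E
```

```text
clock: 26.4
tool_pos: [417.1, -105.6, 195.4]
eef_rot: [0.707, 0.707, 0.001, 0.004]
contact_force: [1.1, -0.9, -0.5]
gripper_width: 84.9
grip_force: 0.0
clock: 26.9
tool_pos: [510.9, -152.5, 249.1]
eef_rot: [0.707, 0.707, -0.0, -0.001]
contact_force: [-0.8, 0.0, -0.2]
gripper_width: 85.3
grip_force: 0.0
```

View pics/w6.png

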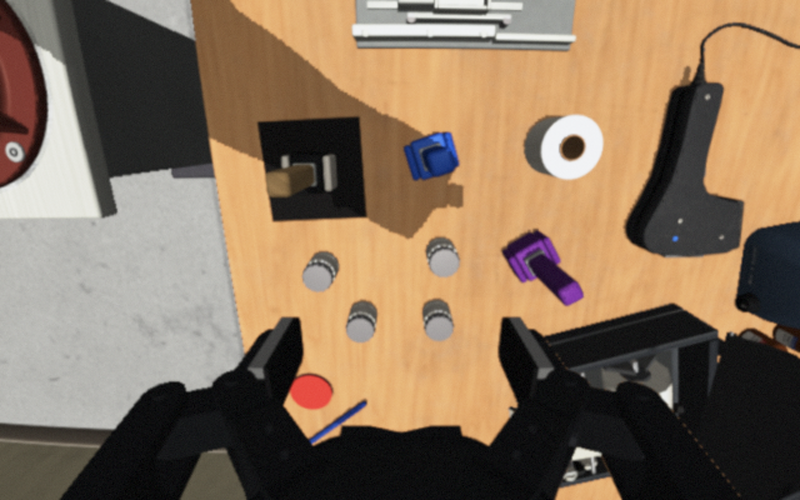

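The mallet stands on the mat (head (310,172)). Lids are at (319,277), (443,262), (361,328) and (438,325), and the first pot has clearly been knocked aside since the earlier picture. I'll measure the lid circles.

```bash
cat > lids.py <<'E'
from h import *
import sys
def lids(f,ci,guess,r=22):
    hsv=cv2.cvtColor(f,cv2.COLOR_RGB2HSV); out=[]
    for gx,gy in guess:
        m=np.zeros(f.shape[:2],np.uint8); cv2.circle(m,(int(gx),int(gy)),r,255,-1)
        v=np.median(hsv[int(gy)-2:int(gy)+3,int(gx)-2:int(gx)+3,2])
        k=((hsv[...,1]<45)&(abs(hsv[...,2].astype(int)-v)<16)).astype(np.uint8)*255&m
        k=cv2.morphologyEx(k,cv2.MORPH_OPEN,np.ones((3,3)))
        n,l,st,c=cv2.connectedComponentsWithStats(k); i=l[int(gy),int(gx)]
        if i==0: out.append([gx,gy]);print("miss");continue
        out.append(c[i]); P=onz(ci,[c[i]],42)[0]
        e=[st[i,0],st[i,1],st[i,0]+st[i,2],st[i,1]+st[i,3]]
        Q=onz(ci,[(e[0],c[i][1]),(e[2],c[i][1]),(c[i][0],e[1]),(c[i][0],e[3])],42)
        print("lid",c[i].round(1),"->",P[:2].round(1),"size",(Q[1]-Q[0])[0].round(1),(Q[2]-Q[3])[1].round(1))
    return out
E
python3 - <<'E'
from lids import *
import pickle
f,ci=pickle.load(open("w6.pkl","rb"))
lids(f,ci,[(x/1.25,y/1.25) for x,y in [(319,277),(443,262),(361,328),(438,325)]])
print(onz(ci,[(274/1.25,182/1.25)],125))
f,ci=pickle.load(open("w5.pkl","rb")); g=lambda l:[(x/1.25,y/1.25) for x,y in l]
print("right lug, pad front",onz(ci,g([(563,252),(563,305),(596,98),(586,178)]),34)[:,:2].round(1))
print("partition 3/4 top ends, 2/3",onz(ci,g([(638,235),(722,237),(648,142),(742,142),(622,314),(700,312)]),41)[:,:2].round(1))
E
```

```text
lid [253.1 222.6] -> [ 418.2 -218.3] size 29.1 29.9
lid [355.3 210.4] -> [ 558.4 -200.4] size 29.9 30.4
lid [287.6 264.2] -> [ 463.2 -283.7] size 29.1 28.4
lid [351.1 263. ] -> [ 555.6 -281.9] size 30.5 28.3
[[ 413.45120603 -103.04111773  125.        ]]
right lug, pad front [[504.9  80.3]
 [510.1  45.9]
 [510.5 163.5]
 [511.5 122.9]]
partition 3/4 top ends, 2/3 [[542.8  92.6]
 [593.5  91.6]
 [537.7 142.3]
 [590.  143.6]
 [543.9  43.2]
 [593.7  43.8]]
```

```bash
python3 -m crank '[[0,0,0,-0.15,0.13,0.3,0.5],[0,0,0,-0.3,0.26,0.6,0.5],[0,0,0,-0.42,0.39,0.9,0.5],[0,0,0,-0.42,0.39,1,0.5],[0,0,0,-0.42,0.39,1,0.5],[0,0,0,-0.42,0.39,1,0.5]]' 40
python3 - <<'E'
from lids import *
f,ci=snap("side"); s=read_state()
print(s["tool_pos"])
E
```

```text
clock: 27.6
tool_pos: [557.6, -202.2, 131.5]
eef_rot: [0.707, 0.707, 0.0, 0.001]
contact_force: [0.8, 0.4, 0.8]
gripper_width: 64.2
grip_force: 0.0
[ 558.11024196 -202.55470249  132.26676288]
```

```bash
python3 -m crank '[[0,0,0,0,0,0.3,0.5],[0,0,0,0,0,0.6,0.5],[0,0,0,0,0,0.85,0.5],[0,0,0,0,0,1,0.5],[0,0,0,0,0,1,0.5]]'
python3 -m crank '[[0,0,0,0,0,0.013,0.5],[0,0,0,0,0,0.013,0.2],[0,0,0,0,0,0.013,0],[0,0,0,0,0,0.013,-0.3],[0,0,0,0,0,0.013,-1],[0,0,0,0,0,0.013,-1],[0,0,0,0,0,0.013,-1]]'
```

```text
clock: 28.15
tool_pos: [556.8, -201.8, 9.2]
eef_rot: [0.707, 0.707, -0.0, -0.001]
contact_force: [-0.5, 0.6, -0.4]
gripper_width: 64.1
grip_force: 0.0
clock: 28.85
tool_pos: [558.8, -203.4, 10.2]
eef_rot: [0.707, 0.707, 0.0, 0.001]
contact_force: [-0.7, 0.5, 7.5]
gripper_width: 34.6
grip_force: 39.5
```

```bash
python3 -m crank '[[0,0,0,0,0,-0.2,-1],[0,0,0,0,0,-0.5,-1],[0,0,0,0,0,-0.8,-1],[0,0,0,0,0,-1,-1],[0,0,0,0,0,-1,-1]]'
python3 -m crank '[[0,0,0,0,0,-0.33,-1],[0,0,0,0.3,0,-0.33,-1],[0,0,0,0.6,0.02,-0.33,-1],[0,0,0,0.9,0.04,-0.33,-1],[0,0,0,1,0.06,-0.33,-1],[0,0,0,1,0.06,-0.33,-1]]'
python3 -m crank '[[0,0,0,0.3,0,0,-1],[0,0,0,0.6,0,0,-1],[0,0,0,0.9,0,0,-1],[0,0,0,1,0,0,-1],[0,0,0,1,0,0,-1],[0,0,0,1,0,0,-1]]'
```

```text
clock: 29.35
tool_pos: [560.0, -204.2, 133.5]
eef_rot: [0.707, 0.707, 0.001, 0.004]
contact_force: [1.5, 0.4, -1.1]
gripper_width: 34.5
grip_force: 40.0
clock: 29.95
tool_pos: [565.0, -81.2, 167.6]
eef_rot: [0.706, 0.708, -0.0, -0.0]
contact_force: [0.7, -0.4, -0.1]
gripper_width: 34.6
grip_force: 40.1
clock: 30.55
tool_pos: [565.2, 36.0, 167.8]
eef_rot: [0.707, 0.707, -0.0, 0.0]
contact_force: [-0.8, -0.2, -0.6]
gripper_width: 34.5
grip_force: 40.1
```

```bash
python3 -m crank '[[0,0,0,0.15,0.005,0.1,-1],[0,0,0,0.26,0.01,0.4,-1],[0,0,0,0.26,0.01,0.65,-1],[0,0,0,0.26,0.01,0.77,-1],[0,0,0,0.26,0.01,0.77,-1]]'
python3 - <<'E'
from h import *
import pickle
f,ci=snap("wrist"); pickle.dump((f,ci),open("w7.pkl","wb")); cv2.imwrite("pics/w7.png",cv2.resize(f[0:300,160:480,::-1],(640,600),interpolation=cv2.INTER_CUBIC))
E
```

```text
clock: 31.05
tool_pos: [564.8, 67.2, 73.5]
eef_rot: [0.708, 0.707, -0.001, -0.001]
contact_force: [-0.2, 0.7, -0.7]
gripper_width: 34.9
grip_force: 40.1
```

View pics/w7.png

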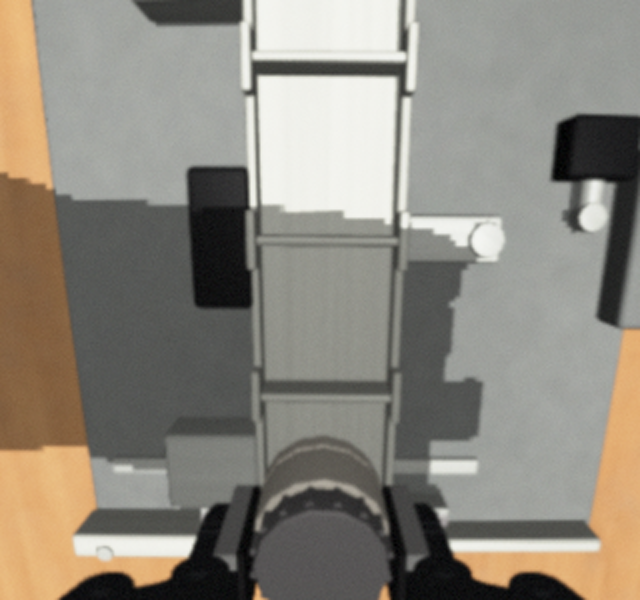

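The picture shows the pot held above bay 4 at (320,560). Partition tops run at rows 57, 241 and 394, and the tray side walls are at x≈250–405.

```bash
python3 - <<'E'
from h import *
import pickle
f,ci=pickle.load(open("w7.pkl","rb")); g=lambda l:[(160+x/2,y/2) for x,y in l]
print(onz(ci,g([(247,56),(410,58),(249,241),(404,241),(254,394),(397,396)]),41)[:,:2].round(1))
print("pad",onz(ci,g([(188,168),(193,306)]),34)[:,:2].round(1))
E
```

```text
[[544.5 193.6]
 [590.6 193. ]
 [543.2 142.8]
 [590.9 142.7]
 [542.8  93.4]
 [590.8  92.6]]
pad [[524.2 164.6]
 [522.8 121.8]]
```

```bash
python3 -m crank '[[0,0,0,0.006,0.017,0,-1],[0,0,0,0.006,0.017,0.15,-1],[0,0,0,0.006,0.017,0.25,-1],[0,0,0,0.006,0.017,0.3,-1],[0,0,0,0.006,0.017,0.32,-1],[0,0,0,0.006,0.017,0.32,-1]]'
```

```text
clock: 31.7
tool_pos: [568.3, 69.1, 37.5]
eef_rot: [0.707, 0.707, 0.0, 0.0]
contact_force: [0.2, -1.3, -1.1]
gripper_width: 34.7
grip_force: 40.1
```

```bash
python3 -m crank '[[0,0,0,0,0,0.015,-1],[0,0,0,0,0,0.028,-1],[0,0,0,0,0,0.028,-1]]'
```

```text
clock: 32.0
tool_pos: [568.3, 69.1, 34.0]
eef_rot: [0.707, 0.707, 0.0, 0.0]
contact_force: [0.8, -0.2, -0.2]
gripper_width: 34.6
grip_force: 40.1
```

```bash
python3 -m crank '[[0,0,0,0,0,0.004,-0.1],[0,0,0,0,0,0.004,0.1],[0,0,0,0,0,0.004,0.2],[0,0,0,0,0,0.004,0.2],[0,0,0,0,0,-0.2,0.2],[0,0,0,0,0,-0.5,0.2],[0,0,0,0,0,-0.8,0.5],[0,0,0,0,0,-1,0.5],[0,0,0,0,0,-1,0.5]]'
python3 -m crank '[[0,0,0,-0.3,0,-0.1,0.5],[0,0,0,-0.6,0,-0.1,0.5],[0,0,0,-0.9,0,-0.1,0.5],[0,0,0,-1,0,-0.1,0.5],[0,0,0,-1,0,-0.1,0.5]]'
python3 -m crank '[[0,0,0,-0.3,0,0,0.5],[0,0,0,-0.6,-0.03,0,0.5],[0,0,0,-0.9,-0.06,0,0.5],[0,0,0,-1,-0.09,0,0.5],[0,0,0,-1,-0.09,0,0.5]]'
python3 - <<'E'
from lids import *
import pickle
f,ci=pickle.load(open("s6.pkl","rb"))
f2,c2=snap("side"); f3,c3=snap("wrist"); pickle.dump((f3,c3),open("w8.pkl","wb")); pickle.dump((f2,c2),open("s8.pkl","wb"))
# side lids by predicted position (C, D, A)
def proj(ci,P):
    fl=200/np.tan(np.radians(ci["fov_y"]/2)); K=np.array([[fl,0,ci["cx"]],[0,fl,ci["cy"]],[0,0,1.]]);T=ci["camera_from_world"]
    return cv2.projectPoints(np.array(P,float),cv2.Rodrigues(T[:3,:3])[0],T[:3,3],K,ci["dist_coeffs"])[0].reshape(-1,2)
P=[(463,-285.5,42),(555.5,-283.7,42),(417,-220,42)]
print("side");lids(f2,c2,proj(c2,P),8)
print("wrist",proj(c3,P));lids(f3,c3,proj(c3,P),22)
E
```

```text
clock: 32.9
tool_pos: [570.4, 68.9, 158.4]
eef_rot: [0.707, 0.707, 0.002, 0.003]
contact_force: [0.6, 0.5, 0.6]
gripper_width: 63.8
grip_force: 0.0
clock: 33.4
tool_pos: [567.9, -52.2, 165.1]
eef_rot: [0.708, 0.706, -0.0, -0.0]
contact_force: [0.4, 0.8, 0.0]
gripper_width: 64.0
grip_force: 0.0
clock: 33.9
tool_pos: [557.1, -170.9, 165.5]
eef_rot: [0.708, 0.707, 0.0, -0.0]
contact_force: [1.2, -0.4, -0.1]
gripper_width: 63.8
grip_force: 0.0
side
lid [320.2 275.5] -> [ 462.5 -283.5] size 26.8 30.9
lid [355.9 270.2] -> [ 555.7 -280.8] size 27.3 27.6
lid [297.7 262. ] -> [ 418.2 -217.9] size 25.3 29.3
wrist [[238.3541364  290.45096985]
 [318.43316206 289.40749081]
 [190.24595843 239.05566727]]
lid [237.5 287. ] -> [ 462.5 -280.8] size 8.1 10.9
lid [318.6 288.1] -> [ 555.7 -281.9] size 29.8 30.0
lid [191.  237.3] -> [ 418.2 -217.9] size 29.7 31.0
```

```bash
python3 -m crank '[[0,0,0,-0.3,0,0,0.5],[0,0,0,-0.6,-0.01,0.15,0.5],[0,0,0,-0.85,-0.01,0.3,0.5],[0,0,0,-0.92,-0.01,0.5,0.5],[0,0,0,-0.92,-0.01,0.5,0.5],[0,0,0,-0.92,-0.01,0.5,0.5]]' 40
python3 -m crank '[[0,0,0,0,0,0.3,0.5],[0,0,0,0,0,0.55,0.5],[0,0,0,0,0,0.74,0.5],[0,0,0,0,0,0.78,0.5],[0,0,0,0,0,0.78,0.5]]'
```

```text
clock: 34.6
tool_pos: [556.5, -279.3, 106.1]
eef_rot: [0.707, 0.708, 0.0, -0.001]
contact_force: [0.4, -0.1, 0.1]
gripper_width: 64.2
grip_force: 0.0
clock: 35.1
tool_pos: [556.8, -280.3, 13.3]
eef_rot: [0.707, 0.708, 0.0, 0.0]
contact_force: [0.0, -0.2, 0.3]
gripper_width: 64.1
grip_force: 0.0
```

```bash
python3 -m crank '[[0,0,0,-0.01,0,0.022,0.5],[0,0,0,-0.01,0,0.022,0.2],[0,0,0,-0.01,0,0.022,0],[0,0,0,-0.01,0,0.022,-0.3],[0,0,0,-0.01,0,0.022,-1],[0,0,0,-0.01,0,0.022,-1],[0,0,0,-0.01,0,0.022,-1]]'
python3 -m crank '[[0,0,0,0,0,-0.2,-1],[0,0,0,0,0,-0.5,-1],[0,0,0,0,0,-0.8,-1],[0,0,0,0,0,-1,-1],[0,0,0,0,0,-1,-1]]'
python3 -m crank '[[0,0,0,0,0,-0.33,-1],[0,0,0,0.3,0,-0.33,-1],[0,0,0,0.6,0.03,-0.33,-1],[0,0,0,0.9,0.06,-0.33,-1],[0,0,0,1,0.09,-0.33,-1],[0,0,0,1,0.09,-0.33,-1]]'
python3 -m crank '[[0,0,0,0.3,0,0,-1],[0,0,0,0.6,0,0,-1],[0,0,0,0.9,0,0,-1],[0,0,0,1,0,0,-1],[0,0,0,1,0,0,-1]]'
python3 -m crank '[[0,0,0,0.3,0,0,-1],[0,0,0,0.6,0,0,-1],[0,0,0,0.9,0,0,-1],[0,0,0,1,0,0,-1],[0,0,0,1,0,0,-1],[0,0,0,1,0,0,-1]]'
```

```text
clock: 35.8
tool_pos: [556.8, -283.0, 10.9]
eef_rot: [0.707, 0.707, 0.0, 0.001]
contact_force: [-0.4, 0.8, 6.3]
gripper_width: 34.4
grip_force: 39.8
clock: 36.3
tool_pos: [558.0, -284.0, 134.3]
eef_rot: [0.707, 0.707, 0.0, 0.003]
contact_force: [0.8, -0.3, -0.2]
gripper_width: 34.8
grip_force: 40.0
clock: 36.9
tool_pos: [567.1, -160.8, 168.5]
eef_rot: [0.706, 0.708, -0.0, -0.0]
contact_force: [-0.1, -1.3, -0.1]
gripper_width: 34.8
grip_force: 40.2
clock: 37.4
tool_pos: [567.0, -42.1, 168.9]
eef_rot: [0.707, 0.708, -0.0, -0.0]
contact_force: [-0.6, -0.2, 0.0]
gripper_width: 34.3
grip_force: 40.2
clock: 38.0
tool_pos: [567.4, 75.9, 169.0]
eef_rot: [0.707, 0.707, -0.0, 0.0]
contact_force: [-1.4, 0.2, -0.6]
gripper_width: 34.3
grip_force: 40.2
```

```bash
python3 -m crank '[[0,0,0,0.2,0,0.1,-1],[0,0,0,0.35,0,0.3,-1],[0,0,0,0.35,0,0.55,-1],[0,0,0,0.35,0,0.7,-1],[0,0,0,0.35,0,0.7,-1],[0,0,0,0.35,0,0.7,-1]]'
python3 - <<'E'
from h import *
import pickle
f,ci=snap("wrist"); pickle.dump((f,ci),open("w9.pkl","wb"))
E
```

```text
clock: 38.6
tool_pos: [567.4, 118.2, 85.7]
eef_rot: [0.708, 0.707, -0.0, 0.0]
contact_force: [0.4, 0.4, -0.3]
gripper_width: 34.2
grip_force: 40.2
```

Aligned; lowering in two stages.

```bash
python3 -m crank '[[0,0,0,0,0,0.15,-1],[0,0,0,0,0,0.28,-1],[0,0,0,0,0,0.36,-1],[0,0,0,0,0,0.4,-1],[0,0,0,0,0,0.4,-1]]'
python3 -m crank '[[0,0,0,0,0,0.015,-1],[0,0,0,0,0,0.015,-1]]'
```

```text
clock: 39.15
tool_pos: [566.7, 119.5, 36.8]
eef_rot: [0.707, 0.707, -0.0, -0.0]
contact_force: [-0.2, 0.2, -1.6]
gripper_width: 34.5
grip_force: 40.2
clock: 39.35
tool_pos: [567.4, 119.6, 36.0]
eef_rot: [0.707, 0.707, 0.0, 0.0]
contact_force: [0.7, 0.3, -1.3]
gripper_width: 34.6
grip_force: 40.2
```

```bash
python3 -m crank '[[0,0,0,-0.008,0,0.012,-1],[0,0,0,-0.008,0,0.012,-1],[0,0,0,-0.008,0,0.012,-0.1],[0,0,0,-0.008,0,0.012,0.1],[0,0,0,-0.008,0,0.012,0.2],[0,0,0,-0.008,0,0.012,0.2],[0,0,0,-0.008,0,-0.2,0.2],[0,0,0,-0.008,0,-0.5,0.2],[0,0,0,-0.008,0,-0.8,0.5],[0,0,0,-0.008,0,-1,0.5],[0,0,0,-0.008,0,-1,0.5]]'
python3 -m crank '[[0,0,0,-0.3,0,-0.1,0.5],[0,0,0,-0.6,-0.1,-0.1,0.5],[0,0,0,-0.9,-0.2,-0.1,0.5],[0,0,0,-1,-0.3,-0.1,0.5],[0,0,0,-1,-0.3,-0.1,0.5]]'
python3 -m crank '[[0,0,0,-0.3,-0.2,0,0.5],[0,0,0,-0.6,-0.3,0,0.5],[0,0,0,-0.9,-0.55,0,0.5],[0,0,0,-1,-0.57,0,0.5],[0,0,0,-1,-0.57,0,0.5]]'
python3 -m crank '[[0,0,0,-0.3,0,0,0.5],[0,0,0,-0.6,0,0,0.5],[0,0,0,-0.9,0,0,0.5],[0,0,0,-1,0,0,0.5],[0,0,0,-1,0,0,0.5]]'
python3 - <<'E'
from lids import *
f2,c2=snap("side"); lids(f2,c2,[(320.2,275.5),(297.7,262)],9)
E
```

```text
clock: 40.45
tool_pos: [569.2, 118.6, 159.9]
eef_rot: [0.707, 0.707, 0.002, 0.002]
contact_force: [0.3, -0.4, -0.5]
gripper_width: 64.2
grip_force: 0.0
clock: 40.95
tool_pos: [529.9, -3.0, 166.8]
eef_rot: [0.708, 0.706, -0.0, -0.0]
contact_force: [0.7, 0.1, 0.7]
gripper_width: 63.8
grip_force: 0.0
clock: 41.45
tool_pos: [462.6, -122.4, 167.2]
eef_rot: [0.708, 0.706, 0.0, 0.0]
contact_force: [0.7, 0.2, -1.5]
gripper_width: 63.9
grip_force: 0.0
clock: 41.95
tool_pos: [463.3, -241.5, 166.9]
eef_rot: [0.707, 0.707, 0.0, -0.0]
contact_force: [-0.1, 0.3, 0.1]
gripper_width: 64.3
grip_force: 0.0
lid [321.2 276.3] -> [ 464.2 -287.2] size 26.8 23.0
lid [297.9 262.2] -> [ 418.6 -218.7] size 27.8 29.3
```

```bash
python3 -m crank '[[0,0,0,-0.2,0,0.1,0.5],[0,0,0,-0.36,0,0.3,0.5],[0,0,0,-0.36,0,0.55,0.5],[0,0,0,-0.36,0,0.55,0.5],[0,0,0,-0.36,0,0.55,0.5]]' 40
python3 -m crank '[[0,0,0,0,0,0.3,0.5],[0,0,0,0,0,0.55,0.5],[0,0,0,0,0,0.7,0.5],[0,0,0,0,0,0.73,0.5],[0,0,0,0,0,0.73,0.5]]'
```

```text
clock: 42.5
tool_pos: [462.9, -282.9, 101.7]
eef_rot: [0.707, 0.708, 0.0, -0.001]
contact_force: [-0.4, -1.0, 0.2]
gripper_width: 64.4
grip_force: 0.0
clock: 43.0
tool_pos: [463.4, -284.5, 15.3]
eef_rot: [0.707, 0.707, 0.0, 0.001]
contact_force: [-0.6, 0.1, 0.6]
gripper_width: 64.0
grip_force: 0.0
```

```bash
python3 -m crank '[[0,0,0,0,0,0.036,0.5],[0,0,0,0,0,0.036,0.2],[0,0,0,0,0,0.036,0],[0,0,0,0,0,0.036,-0.3],[0,0,0,0,0,0.036,-1],[0,0,0,0,0,0.036,-1],[0,0,0,0,0,0.036,-1]]'
python3 -m crank '[[0,0,0,0,0,-0.2,-1],[0,0,0,0,0,-0.5,-1],[0,0,0,0,0,-0.8,-1],[0,0,0,0,0,-1,-1],[0,0,0,0,0,-1,-1]]'
python3 -m crank '[[0,0,0,0,0,-0.33,-1],[0,0,0,0.3,0.2,-0.33,-1],[0,0,0,0.6,0.5,-0.33,-1],[0,0,0,0.9,0.8,-0.33,-1],[0,0,0,1,0.87,-0.33,-1],[0,0,0,1,0.87,-0.33,-1]]'
python3 -m crank '[[0,0,0,0.3,0,0,-1],[0,0,0,0.6,0,0,-1],[0,0,0,0.9,0,0,-1],[0,0,0,1,0,0,-1],[0,0,0,1,0,0,-1]]'
python3 -m crank '[[0,0,0,0.3,0,0,-1],[0,0,0,0.6,0,0,-1],[0,0,0,0.9,0,0,-1],[0,0,0,1,0,0,-1],[0,0,0,1,0,0,-1],[0,0,0,1,0,0,-1]]'
```

```text
clock: 43.7
tool_pos: [463.1, -285.1, 10.5]
eef_rot: [0.707, 0.707, 0.0, 0.001]
contact_force: [-0.1, 1.2, 5.1]
gripper_width: 34.5
grip_force: 39.7
clock: 44.2
tool_pos: [464.2, -286.2, 133.7]
eef_rot: [0.707, 0.707, 0.0, 0.003]
contact_force: [-0.5, -0.6, -1.4]
gripper_width: 34.6
grip_force: 40.1
clock: 44.8
tool_pos: [567.6, -162.5, 167.8]
eef_rot: [0.706, 0.708, -0.0, -0.001]
contact_force: [-0.1, -0.0, -0.9]
gripper_width: 34.4
grip_force: 40.4
clock: 45.3
tool_pos: [566.4, -44.2, 168.7]
eef_rot: [0.707, 0.708, -0.0, -0.0]
contact_force: [-0.6, 0.2, -1.0]
gripper_width: 34.5
grip_force: 40.4
clock: 45.9
tool_pos: [567.2, 73.7, 168.9]
eef_rot: [0.707, 0.707, -0.0, 0.0]
contact_force: [-0.3, -0.4, -0.5]
gripper_width: 34.1
grip_force: 40.4
```

```bash
python3 -m crank '[[0,0,0,0.3,0,0,-1],[0,0,0,0.6,0,0.1,-1],[0,0,0,0.77,0,0.4,-1],[0,0,0,0.77,0,0.6,-1],[0,0,0,0.77,0,0.7,-1],[0,0,0,0.77,0,0.7,-1],[0,0,0,0.77,0,0.7,-1]]'
python3 -m crank '[[0,0,0,0,0,0.15,-1],[0,0,0,0,0,0.28,-1],[0,0,0,0,0,0.36,-1],[0,0,0,0,0,0.4,-1],[0,0,0,0,0,0.4,-1]]'
```

```text
clock: 46.6
tool_pos: [567.8, 166.5, 86.2]
eef_rot: [0.708, 0.707, 0.0, 0.0]
contact_force: [-0.1, 0.1, -0.9]
gripper_width: 34.6
grip_force: 40.4
clock: 47.1
tool_pos: [566.7, 167.6, 36.6]
eef_rot: [0.707, 0.707, -0.0, -0.0]
contact_force: [-0.1, 0.5, 0.0]
gripper_width: 34.4
grip_force: 40.4
```

```bash
python3 -m crank '[[0,0,0,0,0,0.02,-1],[0,0,0,0,0,0.02,-1],[0,0,0,0,0,0.02,-0.1],[0,0,0,0,0,0.02,0.1],[0,0,0,0,0,0.02,0.2],[0,0,0,0,0,0.02,0.2],[0,0,0,0,0,-0.2,0.2],[0,0,0,0,0,-0.5,0.2],[0,0,0,0,0,-0.8,0.5],[0,0,0,0,0,-1,0.5],[0,0,0,0,0,-1,0.5]]'
python3 -m crank '[[0,0,0,-0.3,0,-0.1,0.5],[0,0,0,-0.6,-0.1,-0.1,0.5],[0,0,0,-0.9,-0.2,-0.1,0.5],[0,0,0,-1,-0.25,-0.1,0.5],[0,0,0,-1,-0.25,-0.1,0.5]]'
python3 -m crank '[[0,0,0,-0.3,-0.2,0,0.5],[0,0,0,-0.6,-0.3,0,0.5],[0,0,0,-0.9,-0.5,0,0.5],[0,0,0,-1,-0.5,0,0.5],[0,0,0,-1,-0.5,0,0.5]]'
python3 -m crank '[[0,0,0,-0.3,-0.2,0,0.5],[0,0,0,-0.6,-0.3,0,0.5],[0,0,0,-0.9,-0.5,0,0.5],[0,0,0,-1,-0.5,0,0.5],[0,0,0,-1,-0.5,0,0.5]]'
python3 - <<'E'
from lids import *
f2,c2=snap("side"); lids(f2,c2,[(297.7,262)],9)
E
```

```text
clock: 48.2
tool_pos: [569.2, 167.9, 161.7]
eef_rot: [0.707, 0.707, 0.002, 0.002]
contact_force: [-0.1, -0.1, 0.4]
gripper_width: 64.0
grip_force: 0.0
clock: 48.7
tool_pos: [536.4, 46.5, 168.7]
eef_rot: [0.708, 0.706, -0.0, -0.0]
contact_force: [-0.4, 0.0, -0.5]
gripper_width: 63.8
grip_force: 0.0
clock: 49.2
tool_pos: [477.3, -72.8, 169.0]
eef_rot: [0.708, 0.706, 0.0, 0.0]
contact_force: [0.4, -0.2, 0.4]
gripper_width: 63.8
grip_force: 0.0
clock: 49.7
tool_pos: [417.7, -192.6, 169.1]
eef_rot: [0.708, 0.707, 0.0, 0.0]
contact_force: [-0.0, 0.8, -0.1]
gripper_width: 64.1
grip_force: 0.0
lid [297.3 261.5] -> [ 417.4 -215.5] size 25.3 25.2
```

```bash
python3 -m crank '[[0,0,0,-0.21,0,0.1,0.5],[0,0,0,-0.21,0,0.3,0.5],[0,0,0,-0.21,0,0.55,0.5],[0,0,0,-0.21,0,0.55,0.5],[0,0,0,-0.21,0,0.55,0.5]]' 40
python3 -m crank '[[0,0,0,0,0,0.3,0.5],[0,0,0,0,0,0.55,0.5],[0,0,0,0,0,0.7,0.5],[0,0,0,0,0,0.75,0.5],[0,0,0,0,0,0.75,0.5]]'
```

```text
clock: 50.25
tool_pos: [417.6, -216.0, 103.4]
eef_rot: [0.706, 0.708, 0.0, -0.001]
contact_force: [-0.1, -0.2, 0.0]
gripper_width: 64.2
grip_force: 0.0
clock: 50.75
tool_pos: [417.7, -217.3, 14.1]
eef_rot: [0.707, 0.707, 0.0, 0.0]
contact_force: [0.9, -0.5, 0.0]
gripper_width: 63.9
grip_force: 0.0
```

```bash
python3 -m crank '[[0,0,0,-0.01,0,0.028,0.5],[0,0,0,-0.01,0,0.028,0.2],[0,0,0,-0.01,0,0.028,0],[0,0,0,-0.01,0,0.028,-0.3],[0,0,0,-0.01,0,0.028,-1],[0,0,0,-0.01,0,0.028,-1],[0,0,0,-0.01,0,0.028,-1]]'
python3 -m crank '[[0,0,0,0,0,-0.2,-1],[0,0,0,0,0,-0.5,-1],[0,0,0,0,0,-0.8,-1],[0,0,0,0,0,-1,-1],[0,0,0,0,0,-1,-1]]'
python3 -m crank '[[0,0,0,0,0,-0.33,-1],[0,0,0,0.2,0.3,-0.33,-1],[0,0,0,0.5,0.6,-0.33,-1],[0,0,0,0.8,0.9,-0.33,-1],[0,0,0,1,1,-0.33,-1],[0,0,0,1,1,-0.33,-1]]'
python3 -m crank '[[0,0,0,0.3,0.1,0,-1],[0,0,0,0.6,0.2,0,-1],[0,0,0,0.9,0.24,0,-1],[0,0,0,1,0.24,0,-1],[0,0,0,1,0.24,0,-1]]'
python3 -m crank '[[0,0,0,0.3,0,0,-1],[0,0,0,0.6,0,0,-1],[0,0,0,0.9,0,0,-1],[0,0,0,1,0,0,-1],[0,0,0,1,0,0,-1],[0,0,0,1,0,0,-1]]'
```

```text
clock: 51.45
tool_pos: [417.5, -219.1, 10.8]
eef_rot: [0.707, 0.707, 0.0, 0.001]
contact_force: [-0.5, 0.8, 5.9]
gripper_width: 34.8
grip_force: 39.6
clock: 51.95
tool_pos: [418.6, -220.1, 133.8]
eef_rot: [0.707, 0.707, 0.0, 0.003]
contact_force: [1.0, 0.2, -1.3]
gripper_width: 34.2
grip_force: 40.1
clock: 52.55
tool_pos: [537.9, -95.4, 168.1]
eef_rot: [0.706, 0.708, 0.0, -0.001]
contact_force: [0.1, 0.7, 0.2]
gripper_width: 34.9
grip_force: 40.4
clock: 53.05
tool_pos: [565.3, 22.4, 168.7]
eef_rot: [0.706, 0.708, -0.0, -0.0]
contact_force: [0.6, -0.7, -0.8]
gripper_width: 34.9
grip_force: 40.4
clock: 53.65
tool_pos: [565.9, 139.8, 169.1]
eef_rot: [0.707, 0.707, -0.0, 0.0]
contact_force: [0.4, 0.2, -0.9]
gripper_width: 34.7
grip_force: 40.4
```

```bash
python3 -m crank '[[0,0,0,0.3,0.01,0,-1],[0,0,0,0.6,0.01,0.1,-1],[0,0,0,0.64,0.01,0.4,-1],[0,0,0,0.64,0.01,0.6,-1],[0,0,0,0.64,0.01,0.7,-1],[0,0,0,0.64,0.01,0.7,-1],[0,0,0,0.64,0.01,0.7,-1]]'
python3 -m crank '[[0,0,0,0,0,0.15,-1],[0,0,0,0,0,0.28,-1],[0,0,0,0,0,0.36,-1],[0,0,0,0,0,0.4,-1],[0,0,0,0,0,0.4,-1]]'
```

```text
clock: 54.35
tool_pos: [567.9, 217.2, 86.6]
eef_rot: [0.708, 0.707, 0.0, 0.0]
contact_force: [0.3, -0.1, 0.0]
gripper_width: 34.7
grip_force: 40.4
clock: 54.85
tool_pos: [566.7, 218.1, 36.9]
eef_rot: [0.707, 0.707, -0.0, -0.0]
contact_force: [0.1, 0.1, -1.4]
gripper_width: 35.1
grip_force: 40.4
```

Release, lift clear, and move to (≈500, 143) in front of the pad, then look.

```bash
python3 -m crank '[[0,0,0,0,0,0.022,-1],[0,0,0,0,0,0.022,-1],[0,0,0,0,0,0.022,-0.1],[0,0,0,0,0,0.022,0.1],[0,0,0,0,0,0.022,0.2],[0,0,0,0,0,0.022,0.2],[0,0,0,0,0,-0.2,0.2],[0,0,0,0,0,-0.5,0.2],[0,0,0,0,0,-0.8,0.2],[0,0,0,0,0,-1,0.2],[0,0,0,0,0,-1,0.2]]'
python3 -m crank '[[0,0,0,-0.2,-0.2,-0.2,-1],[0,0,0,-0.5,-0.4,-0.4,-1],[0,0,0,-0.8,-0.7,-0.6,-1],[0,0,0,-1,-0.8,-0.6,-1],[0,0,0,-1,-0.8,-0.6,-1]]'
python3 - <<'E'
from h import *
import pickle
f,ci=snap("wrist"); pickle.dump((f,ci),open("w10.pkl","wb"))
s,_=snap("side")
a=cv2.resize(f[:,200:560],(540,600)); b=cv2.resize(s[160:320,230:400],(260,245)); o=np.zeros((600,800,3),np.uint8); o[:,:540]=a; o[:245,540:]=b
cv2.imwrite("pics/w10.png",o[:,:,::-1])
E
```

```text
clock: 55.95
tool_pos: [569.2, 218.5, 162.0]
eef_rot: [0.707, 0.707, 0.003, 0.002]
contact_force: [0.3, 0.9, -0.2]
gripper_width: 51.4
grip_force: 0.0
clock: 56.45
tool_pos: [470.1, 96.0, 230.2]
eef_rot: [0.708, 0.706, 0.0, 0.001]
contact_force: [-0.7, 0.8, -1.1]
gripper_width: 0.3
grip_force: 0.0
```

View pics/w10.png

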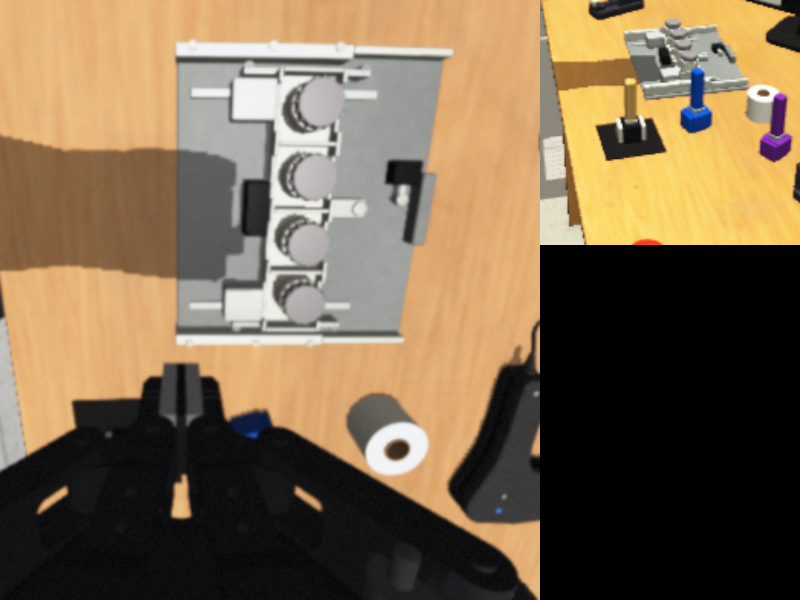

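All four pots stand in the bays (lids at (318,103), (309,175), (303,243) and (303,302)), and the mallet stands on its mat in the side inset at (630,115). Next I rotate the shut gripper 90° and go down in front of the push pad.

```bash
python3 -c "
from h import *
print(read_state()['joint_positions'].round(2))"
python3 -m crank '[[0,0,0.07,0.1,0,0.1,-1],[0,0,0.07,0.1,0,0.1,-1]]'
python3 -c "
from h import *
print(read_state()['joint_positions'].round(2))"
```

```text
[-0.07 -0.26 -0.25  1.58  0.    1.5 ]
clock: 56.75
tool_pos: [470.4, 111.5, 215.3]
eef_rot: [0.755, 0.655, -0.001, -0.001]
contact_force: [-0.5, -0.4, 0.1]
gripper_width: 0.2
grip_force: 0.0
[-0.04 -0.25 -0.27  1.55  0.    1.67]
```

```bash
python3 -m crank '[[0,0,-0.07,0,0,0,-1],[0,0,-0.14,0,0,0,-1],[0,0,-0.21,0,0,0,-1],[0,0,-0.28,0,0,0,-1],[0,0,-0.35,0,0,0,-1],[0,0,-0.42,0,0,0,-1],[0,0,-0.49,0,0,0,-1],[0,0,-0.56,0,0,0,-1],[0,0,-0.63,0,0,0,-1],[0,0,-0.7,0,0,0,-1],[0,0,-0.77,0,0,0,-1],[0,0,-0.84,0,0,0,-1],[0,0,-0.855,0,0,0,-1],[0,0,-0.855,0,0,0,-1]]'
```

```text
clock: 58.15
tool_pos: [471.1, 110.5, 217.1]
eef_rot: [-0.002, 1.0, 0.0, -0.0]
contact_force: [0.4, 0.1, -0.4]
gripper_width: -0.5
grip_force: 0.0
```

```bash
python3 -m crank '[[0,0,0,-0.1,0.2,0.2,-1],[0,0,0,-0.16,0.27,0.5,-1],[0,0,0,-0.16,0.27,0.8,-1],[0,0,0,-0.16,0.27,1,-1],[0,0,0,-0.16,0.27,1,-1]]'
python3 -m crank '[[0,0,0,0,0,0.2,-1],[0,0,0,0,0,0.4,-1],[0,0,0,0,0,0.55,-1],[0,0,0,0,0,0.6,-1],[0,0,0,0,0,0.6,-1]]'
```

```text
clock: 58.65
tool_pos: [487.6, 142.8, 93.5]
eef_rot: [-0.001, 1.0, -0.0, -0.003]
contact_force: [-0.0, -0.5, 0.1]
gripper_width: 0.1
grip_force: 0.0
clock: 59.15
tool_pos: [490.4, 142.6, 25.9]
eef_rot: [0.0, 1.0, 0.0, -0.0]
contact_force: [-0.6, 0.4, -0.1]
gripper_width: -0.6
grip_force: 0.0
```

```bash
python3 -m crank '[[0,0,0,-0.05,0,0.015,-1],[0,0,0,-0.1,0,0.015,-1],[0,0,0,-0.14,0,0.015,-1],[0,0,0,-0.16,0,0.015,-1],[0,0,0,-0.175,0,0.015,-1],[0,0,0,-0.19,0,0.015,-1],[0,0,0,-0.205,0,0.015,-1],[0,0,0,-0.22,0,0.015,-1],[0,0,0,-0.22,0,0.015,-1]]'
```

```text
clock: 60.05
tool_pos: [515.7, 142.6, 23.4]
eef_rot: [0.0, 1.0, -0.0, -0.001]
contact_force: [-4.9, 0.0, 3.5]
gripper_width: -0.2
grip_force: 2.4
```

```bash
python3 -m crank '[[0,0,0,-0.015,0,0,-1],[0,0,0,-0.03,0,0,-1],[0,0,0,-0.045,0,0,-1],[0,0,0,-0.06,0,0,-1],[0,0,0,-0.075,0,0,-1],[0,0,0,-0.09,0,0,-1],[0,0,0,-0.105,0,0,-1],[0,0,0,-0.12,0,0,-1],[0,0,0,-0.135,0,0,-1],[0,0,0,-0.15,0,0,-1],[0,0,0,-0.165,0,0,-1],[0,0,0,-0.165,0,0,-1]]'
```

```text
clock: 61.25
tool_pos: [535.6, 142.5, 23.4]
eef_rot: [0.0, 1.0, -0.0, -0.001]
contact_force: [-4.5, 0.1, 3.8]
gripper_width: 0.2
grip_force: 2.4
```

```bash
python3 -m crank '[[0,0,0,-0.013,0,0,-1],[0,0,0,-0.026,0,0,-1],[0,0,0,-0.039,0,0,-1],[0,0,0,-0.052,0,0,-1],[0,0,0,-0.065,0,0,-1],[0,0,0,-0.065,0,0,-1]]'
```

```text
clock: 61.85
tool_pos: [541.1, 142.7, 23.0]
eef_rot: [0.0, 1.0, -0.0, -0.003]
contact_force: [-16.7, -1.2, 10.1]
gripper_width: 0.3
grip_force: 8.1
```

```bash
python3 -m crank '[[0,0,0,-0.01,0,0,-1],[0,0,0,-0.02,0,0,-1],[0,0,0,-0.03,0,0,-1],[0,0,0,-0.04,0,0,-1],[0,0,0,-0.04,0,0,-1]]'
```

```text
clock: 62.35
tool_pos: [546.0, 142.7, 22.9]
eef_rot: [0.0, 1.0, -0.0, -0.003]
contact_force: [-13.4, -0.8, 7.4]
gripper_width: -0.0
grip_force: 6.8
```

```bash
python3 -m crank '[[0,0,0,-0.01,0,0,-1],[0,0,0,-0.02,0,0,-1],[0,0,0,-0.03,0,0,-1],[0,0,0,-0.03,0,0,-1]]'
```

```text
clock: 62.75
tool_pos: [551.3, 142.5, 23.0]
eef_rot: [0.0, 1.0, -0.0, -0.001]
contact_force: [-5.6, -1.4, 0.7]
gripper_width: 0.2
grip_force: 2.6
```

```bash
python3 -m crank '[[0,0,0,-0.008,0,0,-1],[0,0,0,-0.016,0,0,-1],[0,0,0,-0.024,0,0,-1],[0,0,0,-0.024,0,0,-1]]'
```

```text
clock: 63.15
tool_pos: [553.8, 142.5, 23.0]
eef_rot: [0.0, 1.0, -0.0, -0.002]
contact_force: [-7.3, -0.1, 3.9]
gripper_width: 0.2
grip_force: 3.9
```

```bash
python3 -m crank '[[0,0,0,-0.008,0,0,-1],[0,0,0,-0.016,0,0,-1],[0,0,0,-0.016,0,0,-1]]'
```

```text
clock: 63.45
tool_pos: [554.0, 142.6, 22.9]
eef_rot: [0.0, 1.0, -0.0, -0.004]
contact_force: [-17.3, -1.8, 11.1]
gripper_width: 0.3
grip_force: 8.6
```

It is against the end stop. I'll back off, lift, and verify numerically.

```bash
python3 -m crank '[[0,0,0,0.1,0,0,-1],[0,0,0,0.4,0,0,-1],[0,0,0,0.6,0,-0.3,-1],[0,0,0,0.8,0.2,-0.7,-1],[0,0,0,0.9,0.4,-1,-1],[0,0,0,0.9,0.4,-1,-1],[0,0,0,0.9,0.4,-1,-1]]'
python3 - <<'E'
from lids import *
import pickle
def proj(ci,P):
    fl=200/np.tan(np.radians(ci["fov_y"]/2)); K=np.array([[fl,0,ci["cx"]],[0,fl,ci["cy"]],[0,0,1.]]);T=ci["camera_from_world"]
    return cv2.projectPoints(np.array(P,float),cv2.Rodrigues(T[:3,:3])[0],T[:3,3],K,ci["dist_coeffs"])[0].reshape(-1,2)
P=[(610,y,65) for y in (218,168,118,68)]
for n in ("wrist","side"):
    f,ci=snap(n); cv2.imwrite(f"pics/end_{n}.png",f[:,:,::-1]); p=proj(ci,P); print(n,p.round(0).tolist())
    h=cv2.cvtColor(f,cv2.COLOR_RGB2HSV)
    for q in p:
        x,y=q.astype(int)
        if not(15<x<625 and 15<y<385): continue
        v=int(h[y,x,2]); m=np.zeros(h.shape[:2],np.uint8); cv2.circle(m,(x,y),26 if n=="wrist" else 7,1,-1)
        k=((h[...,1]<45)&(abs(h[...,2].astype(int)-v)<14)).astype(np.uint8)&m
        k=cv2.morphologyEx(k,cv2.MORPH_OPEN,np.ones((3,3),np.uint8)); _,l,st,c=cv2.connectedComponentsWithStats(k)
        i=l[y,x]; print(v,st[i,2:].tolist() if i else None,onz(ci,[c[i]],65)[0][:2].round(1) if i else None)
E
```

```text
clock: 64.15
tool_pos: [450.3, 191.3, 145.1]
eef_rot: [-0.0, 1.0, 0.0, 0.002]
contact_force: [0.3, -0.1, -0.9]
gripper_width: 0.2
grip_force: 0.0
wrist [[345.0, 349.0], [298.0, 349.0], [251.0, 349.0], [204.0, 348.0]]
12 None None
10 None None
9 None None
18 [3, 3, 9] [609.8  66.7]
side [[329.0, 173.0], [333.0, 180.0], [337.0, 187.0], [341.0, 194.0]]
182 [5, 3, 15] [609.1 217.7]
183 [5, 4, 18] [610.8 170.4]
182 [8, 4, 29] [610.  121.1]
181 [7, 4, 25] [608.8  73.7]
```

```bash
python3 -m crank '[[0,0,0.07,0,0,-0.1,-1],[0,0,0.14,0,-0.1,-0.2,-1],[0,0,0.21,0,-0.3,-0.4,-1],[0,0,0.28,0,-0.5,-0.6,-1],[0,0,0.35,0,-0.8,-0.7,-1],[0,0,0.42,0,-0.8,-0.7,-1],[0,0,0.49,0,-0.8,-0.7,-1],[0,0,0.56,0,-0.8,-0.7,-1],[0,0,0.63,0,-0.8,-0.7,-1],[0,0,0.7,0,-0.8,-0.7,-1],[0,0,0.77,0,-0.8,-0.7,-1],[0,0,0.785,0,-0.8,-0.7,-1],[0,0,0.785,0,-0.8,-0.7,-1]]'
python3 - <<'E'
from lids import *
f,ci=snap("wrist"); cv2.imwrite("pics/end2.png",f[:,:,::-1])
fl=200/np.tan(np.radians(ci["fov_y"]/2)); K=np.array([[fl,0,ci["cx"]],[0,fl,ci["cy"]],[0,0,1.]]);T=ci["camera_from_world"]
p=cv2.projectPoints(np.array([(610,y,65.) for y in (218,168,118,68)]),cv2.Rodrigues(T[:3,:3])[0],T[:3,3],K,ci["dist_coeffs"])[0].reshape(-1,2)
h=cv2.cvtColor(f,cv2.COLOR_RGB2HSV)
for x,y in p.astype(int):
    v=int(h[y,x,2]); m=np.zeros(h.shape[:2],np.uint8); cv2.circle(m,(x,y),20,1,-1)
    k=((h[...,1]<45)&(abs(h[...,2].astype(int)-v)<12)).astype(np.uint8)&m
    k=cv2.morphologyEx(k,cv2.MORPH_OPEN,np.ones((3,3),np.uint8)); _,l,st,c=cv2.connectedComponentsWithStats(k)
    i=l[y,x]; print((x,y),v,st[i,2:] if i else None,onz(ci,[c[i]],65)[0][:2].round(1) if i else None)
# black push pad: dark blob in front of the tray
R=h[...,2]<45; g=np.zeros_like(R,np.uint8); q=cv2.projectPoints(np.array([(558,y,34.) for y in (175,110)]),cv2.Rodrigues(T[:3,:3])[0],T[:3,3],K,ci["dist_coeffs"])[0].reshape(-1,2)
x0=int(q[0,0])-25;y0,y1=int(q[0,1]),int(q[1,1]); n,l,st,c=cv2.connectedComponentsWithStats(R[y0:y1,x0:x0+60].astype(np.uint8))
for s in st[1:]:
    if s[4]>60: print("pad corners",onz(ci,[(x0+s[0],y0+s[1]),(x0+s[0],y0+s[1]+s[3])],34)[:,:2].round(1),s)
E
```

```text
clock: 65.55
tool_pos: [449.2, 94.1, 226.4]
eef_rot: [0.707, 0.708, -0.001, -0.001]
contact_force: [0.1, 0.5, 0.1]
gripper_width: -0.2
grip_force: 0.0
(np.int64(476), np.int64(68)) 175 [ 28  31 684] [610.8 219.3]
(np.int64(469), np.int64(118)) 173 [ 27  28 591] [610.5 169.1]
(np.int64(462), np.int64(164)) 172 [ 31  25 571] [611.7 120.3]
(np.int64(455), np.int64(206)) 167 [ 30  24 550] [613.8  71.7]
pad corners [[556.1 165. ]
 [560.6 120.1]] [ 23   9  23  38 690]
```

```bash
python3 - <<'E'
from lids import *
import pickle
f,ci=pickle.load(open("w10.pkl","rb"))
fl=200/np.tan(np.radians(ci["fov_y"]/2)); K=np.array([[fl,0,ci["cx"]],[0,fl,ci["cy"]],[0,0,1.]]);T=ci["camera_from_world"]
h=cv2.cvtColor(f,cv2.COLOR_RGB2HSV)
for X,Y in [(318,103),(309,175),(303,243),(303,302)]:
    x,y=200+int(X/1.5),int(Y/1.5)
    v=int(h[y,x,2]); m=np.zeros(h.shape[:2],np.uint8); cv2.circle(m,(x,y),20,1,-1)
    k=((h[...,1]<45)&(abs(h[...,2].astype(int)-v)<12)).astype(np.uint8)&m
    k=cv2.morphologyEx(k,cv2.MORPH_OPEN,np.ones((3,3),np.uint8)); _,l,st,c=cv2.connectedComponentsWithStats(k)
    i=l[y,x]; print(v,st[i,2:],onz(ci,[c[i]],65)[0][:2].round(1))
E
```

```text
193 [ 27  30 635] [567.1 219.6]
196 [ 22  27 462] [565.5 170. ]
190 [ 23  24 396] [565.9 122.2]
181 [ 25  21 387] [568.6  73.7]
```

```bash
python3 -c "
from workcell import *
print(finish_job())"
```

```text
the job is handed in; nothing more can be done
None
```

The job is handed in, with no verdict returned. By my measurements the tray was tapped free and pushed to the end stop (about 90 mm), all four pots stand in its bays, and the mallet is upright on its mat.

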